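# Fetch the hemmed-in specimen pot and put the tube carriers back

## Robot

A 7-joint arm with a two-finger parallel gripper is mounted at the origin on the work surface. World frame = base frame: x ahead of the robot, y to its left, z up, the work surface at z = 0. Lengths are in m, angles in rad, forces in N, time in s.
With the tool pointing down it reaches from about 0.425 to 0.925 m from the base axis. Payload 6.8 kg.
Tool frame: the origin (TCP) lies on the mounting face of the last link; the fingertips stand 173 mm ahead of it and the grasp point (between the pads) lies 155 mm ahead of it; z points along the fingers, y is the line along which they close (so a half turn about z gives the same grasp; the last joint's range is limited). The gripper opens to 85 mm and grips with 20 to 120 N. Pads are 22 mm wide; open, the fingers measure 114 mm over their backs; the gripper's body (76 mm by 85 mm) begins 54 mm behind the grasp point. The pads swing forward as they close: fully open they stand 13 mm farther back than shut.
Start: joints at [-1.387, 0.477, 0.022, 1.555, -0.011, 1.109, -0.083], TCP at [0.194, 0.646, 0.405] pointing down, gripper open.
Joint ranges: [-2.96, 2.96], [-0.34, 2.1], [-1.41, 1.46], [0.24, 2.44], [-1.37, 4.51], [0.17, 1.92], [-2.96, 2.96]. Speed limits (rad/s): [2.39, 2.39, 3.14, 3.14, 3.14, 3.14, 3.14].

## Interface

Orientations are given as a rotation vector (axis times angle).
In Python, from bench import r gives the robot as it stands.
- The arm moves only by the tool carry_out, never from a script. Its argument "moves" is a list of rows, each a list of 5 numbers: the shift along the tool's x, y, z in m, then the turn about the tool's z in rad, then the finger opening in m, from 0 to 0.0854. In form: [[dx, dy, dz, roll, claw], ...]. A call has exactly 8 rows; each row is the pose to reach, as a shift and turn from the pose commanded when the call began, along the tool's axes at that moment; what a row does not reach only later rows make up. A row lasts 1/10 s, in which the tool goes at most 50 mm and 8.59 degrees, less where a joint would pass 70% of its speed; a pose out of reach is approached as far as the arm can. A call with a gripper value outside its range is refused whole. The fingers move at their own pace and stop on an object; "force" is the grip in N (left out, the last holds). Time passes only in rows, so rows that repeat a pose let the fingers close, or fill a call up. It gives the time, the measured TCP pose, the force, the opening and the grip force at its end, in the units of the state.
- r.get_obs(): the state, without advancing time (a new reading comes with each control period).
- r.grab_frame(name): name is "scene" or "top" or "wrist"; returns the picture (480x640x3 uint8, red, green, blue); there is no depth.
- r.calibration(name): a dict with "fx", "fy", "cx", "cy" (pixels), "rvec" (rotation vector, rad) and "tvec" (3), from world to camera coordinates, as OpenCV has them. Camera axes: x right, y down, z forward; pixel columns grow to the right and rows downward; lengths in m; the calibration is good to about 2 mm. A picture is of the moment at which its call begins: read the wrist's pose just before it. calibration takes no time and is no camera call; for the wrist camera it gives the pose at the moment of the call.
- r.hand_in(): hands the job in; it is judged then, once.
The state is a dict: "clock": time; "joints": joint angles; "qvel": joint speeds; "tau": joint torques, N m; "tcp_pos": TCP position; "orientation": TCP orientation; "contact_force": force on the tool from outside, world axes, zero at the start; "moment": the same for the moment, N m; "grip_width": finger opening in m; "gripper_force": force on a finger pad.
Only numpy, scipy, OpenCV 4.12 (cv2) and the standard library are available. Lean on these libraries where they do the work, as an engineer would, in place of code of your own. Each camera call takes 0.05 s, during which the arm holds its last target. There are 200 camera calls.

## Task

The blue-lidded specimen pot is needed in the green ring of the sample stage, but three red tube carriers stand close round it: first clear all three, standing upright, into the blue side tray, without shifting the pot. Then, with the three still in the tray, set the pot upright in the middle of the ring, and after that put each carrier back upright on the middle of the spot that has the colour of its caps. Set everything down gently instead of dropping it, tip nothing over, and leave the white-lidded pot where it is.

Things in the scene. Friction and masses are not known exactly. Their poses are not given: they have to be found in the camera images.
- carrier_purple: Loose tube carrier, 0.25 kg: red round base, 64 mm diameter, 40 mm high; six tubes with purple caps on it, cap tops 85 mm above the underside. Mid-top a black upright handle to hold it by: 24 mm wide (own x), 12 mm thick (own y), top 135 mm above the underside. Origin: centre of the underside, z up; yaw at the start within 1 rad of 0.
- carrier_yellow: Loose tube carrier, 0.25 kg: red round base, 64 mm diameter, 40 mm high; six tubes with yellow caps on it, cap tops 85 mm above the underside. Mid-top a black upright handle to hold it by: 24 mm wide (own x), 12 mm thick (own y), top 135 mm above the underside. Origin: centre of the underside, z up; yaw at the start within 1 rad of 0.
- carrier_grey: Loose tube carrier, 0.25 kg: red round base, 64 mm diameter, 40 mm high; six tubes with grey caps on it, cap tops 85 mm above the underside. Mid-top a black upright handle to hold it by: 24 mm wide (own x), 12 mm thick (own y), top 135 mm above the underside. Origin: centre of the underside, z up; yaw at the start within 1 rad of 0.
- pot_blue: Loose round specimen pot, 44 mm diameter, 55 mm high, cream with a blue screw lid (upper 15 mm), 90 g. Stands on the white dock board (top 8 mm above the bench), carriers on its robot side and left and right of it, 60 mm centre to centre; about 70 mm beyond its centre is a fence 22 mm high. Origin: centre of the underside, z up.
- spot_purple: Flat purple disc, 76 mm diameter, 2 mm thick, fixed on the 8 mm thick white dock board: home of the purple-capped carrier, which stands on it at the start. Origin: centre of its underside, z up; its top face is 2 mm above the origin.
- spot_yellow: Flat yellow disc, 76 mm diameter, 2 mm thick, fixed on the 8 mm thick white dock board: home of the yellow-capped carrier, which stands on it at the start. Origin: centre of its underside, z up; its top face is 2 mm above the origin.
- spot_grey: Flat grey disc, 76 mm diameter, 2 mm thick, fixed on the 8 mm thick white dock board: home of the grey-capped carrier, which stands on it at the start. Origin: centre of its underside, z up; its top face is 2 mm above the origin.
- side_tray: Fixed empty blue open tray on the bench, outside 295 mm (its own x) by 105 mm (its own y), 25 mm high, walls and floor 5 mm thick: room for three carriers in a row along its x, 90 mm apart. On the left or the right of the bench. Origin: centre of the underside, z up; inner floor 5 mm above it.
- stage: Fixed sample stage on the bench: grey disc, 84 mm diameter and 6 mm thick, with a raised green ring on it (inner diameter 62 mm, top 12 mm above the bench) round a white middle on which the pot stands, 6 mm above the origin. On the other side of the bench from the tray. Origin: centre of the underside, z up.
- pot_white: Loose pot of the same size as the blue-lidded one but with a white lid, standing on the bench 95 to 125 mm beyond the sample stage; to be left alone. Origin: centre of the underside, z up.

How it is judged:
By the outcome, as a careful person would: the job done as asked, in the order asked, and still so for the second after the job is handed in, with the robot touching nothing.
It also fails if it takes over 128 s, if anything falls off the work surface, if the arm or the gripper's body presses on something with over 40 N, if the wrist force passes 120 N, or if a joint passes its speed limit or range.

## Working session

There is one attempt and no reset: what is moved stays moved. The work goes in short steps, Python scripts to look and compute and a tool call to move; the robot and the scene stay as the last step left them, time stands still between calls to the robot, and variables do not carry over. Pictures are saved under pics/ and viewed, at most 14 in all, crops included, and the job is handed in when it is done.

Besides the shell and the picture viewer there is one more tool, called after "Emit:" as name(argument=value, ...) on one line, values as JSON. carry_out: Moves the arm, as the interface text tells. Its arguments: {"type":"object","properties":{"moves":{"type":"array","items":{"type":"array","items":{"type":"number"}}},"force":{"type":"number"}},"required":["moves"]}

```bash
ls; mkdir -p pics; python3 - <<'E'
from bench import r
import cv2
o=r.get_obs();print({k:o[k] for k in('clock','tcp_pos','orientation','grip_width','contact_force')})
for n in('top','scene'):
    print(n,r.calibration(n)); cv2.imwrite(f'pics/{n}0.png',cv2.cvtColor(r.grab_frame(n),cv2.COLOR_RGB2BGR))
E
```

```text
pics
{'clock': 0.0, 'tcp_pos': array([0.1941267 , 0.64618765, 0.40371205]), 'orientation': array([-4.56762175e-01, -3.10812004e+00,  2.89397969e-03]), 'grip_width': 0.08510915263261672, 'contact_force': array([ 0.50329808, -1.05394297,  0.06319832])}
top {'fx': 525.6909370058942, 'fy': 525.6909370058942, 'cx': 327.1384276714021, 'cy': 240.49733022465463, 'rvec': array([ 2.191262  , -2.1582446 ,  0.06596576]), 'tvec': array([0.00463445, 0.52969506, 0.85206105])}
scene {'fx': 438.8433969841991, 'fy': 438.8433969841991, 'cx': 313.61221441780236, 'cy': 241.6711340117253, 'rvec': array([ 2.06559921,  1.73033014, -0.48927153]), 'tvec': array([-0.06979701, -0.43806035,  1.17380443])}
```

View pics/top0.png

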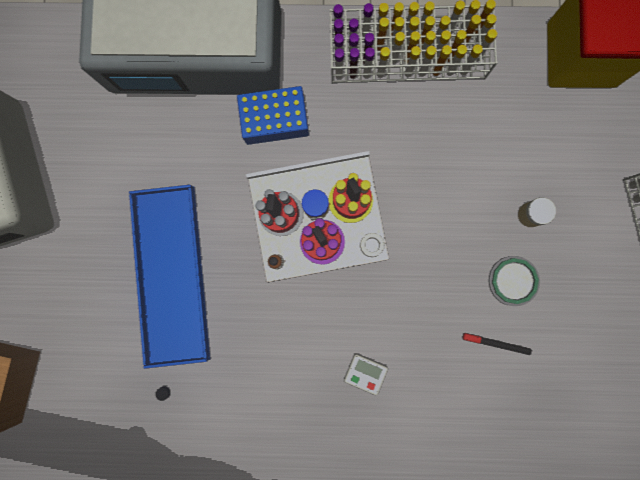

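View pics/scene0.png

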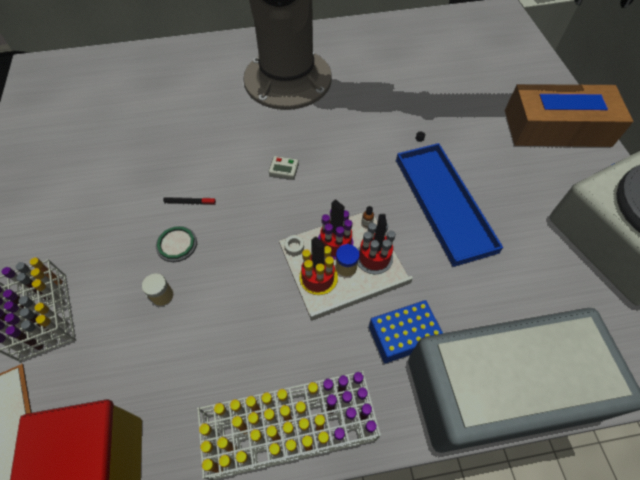

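The top view has +x up and +y left. The tray is centred near (170,276), the stage near (514,281), the blue pot near (315,204), and the carriers near (278,211) grey, (352,197) yellow and (322,241) purple. I'll take an enlarged crop next.

```bash
python3 - <<'E'
import cv2
a=cv2.imread('pics/top0.png')
cv2.imwrite('pics/c1.png',cv2.resize(a[145:290,240:400],None,fx=5,fy=4.0,interpolation=cv2.INTER_CUBIC)[:600])
cv2.imwrite('pics/c1.png',cv2.resize(a[150:270,245:395],(750,600),interpolation=cv2.INTER_CUBIC))
E
cat > h.py <<'E'
import numpy as np,cv2
from bench import r
def ray(n,uv,z,cal=None):
    c=cal or r.calibration(n);R=cv2.Rodrigues(np.array(c['rvec']))[0];t=np.array(c['tvec'])
    o=-R.T@t;d=R.T@np.array([(uv[0]-c['cx'])/c['fx'],(uv[1]-c['cy'])/c['fy'],1.])
    return (o+d*(z-o[2])/d[2])[:3]
def proj(n,p,cal=None):
    c=cal or r.calibration(n);R=cv2.Rodrigues(np.array(c['rvec']))[0]
    q=R@np.array(p)+c['tvec'];return np.array([c['fx']*q[0]/q[2]+c['cx'],c['fy']*q[1]/q[2]+c['cy']])
E
```

```text
(no output)
```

View pics/c1.png

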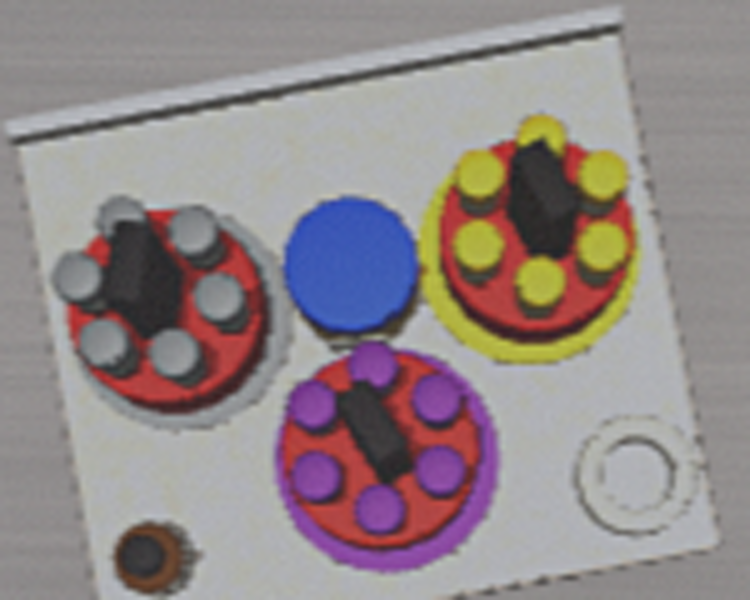

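```bash
python3 - <<'E'
from h import *
C=lambda p:(245+p[0]/5-.4,150+p[1]/5-.4)
caps=dict(grey=[(122,215),(77,277),(105,343),(175,352),(220,297),(195,232)],yellow=[(541,137),(480,173),(480,244),(541,281),(602,244),(602,173)],purple=[(373,366),(314,404),(318,475),(380,508),(441,468),(437,397)])
for k,v in caps.items():
    P=np.array([ray('top',C(p),.095) for p in v]);m=P.mean(0);d=P-m
    print(k,m.round(4),'rad',np.hypot(d[:,0],d[:,1]).round(4),'ang mod60',(np.degrees(np.arctan2(d[:,1],d[:,0]))%60).round(1))
print('pot',ray('top',C((352,264)),.063).round(4))
for n,p in dict(A=(130,191),B=(193,185),Cc=(209,360),D=(146,367)).items(): print(n,ray('top',p,.025).round(4))
print('stage',ray('top',(514.5,281),.012).round(4),[ray('top',q,.012).round(4) for q in((489,281),(539.5,281))])
print('white',ray('top',(542,211),.055).round(4))
f=[ray('top',C(p),.03) for p in((5,125),(620,10))];print('fence',f)
E
```

```text
grey [0.5743 0.0928 0.095 ] rad [0.0235 0.0222 0.022  0.0219 0.022  0.0217] ang mod60 [22.  23.7 23.7 22.6 21.9 20.8]
yellow [ 0.5997 -0.0265  0.095 ] rad [0.0221 0.0216 0.0216 0.0223 0.0215 0.0216] ang mod60 [0.7 0.2 1.1 0.7 0.3 1.3]
purple [0.5292 0.0223 0.095 ] rad [0.0215 0.0216 0.0215 0.0218 0.0217 0.0218] ang mod60 [4.3 3.7 4.2 3.2 4.4 4.2]
pot [0.5867 0.0322 0.063 ]
A [0.6074 0.3436 0.025 ]
B [0.6189 0.2382 0.025 ]
Cc [0.3313 0.2018 0.025 ]
D [0.3182 0.3044 0.025 ]
stage [ 0.4674 -0.2986  0.012 ] [array([ 0.4668, -0.2566,  0.012 ]), array([ 0.4681, -0.3398,  0.012 ])]
white [ 0.5789 -0.3288  0.055 ]
fence [array([0.6366061 , 0.14967876, 0.03      ]), array([ 0.67786529, -0.05400062,  0.03      ])]
```

```bash
cat >> h.py <<'E'
def to(x,y,z,yaw=None,start=None):
    """print tool-frame shift from present pose (or start=(xyz,R)) to xyz with own-y closing for object yaw (deg)"""
    o=r.get_obs();R=cv2.Rodrigues(np.array(o['orientation']))[0];p=np.array(o['tcp_pos'])
    if start: p,R=start
    d=R.T@(np.array([x,y,z])-p)
    cur=np.degrees(np.arctan2(R[1,1],R[0,1]));roll=0
    if yaw is not None:
        dl=(90+yaw-cur+90)%180-90; roll=-np.radians(dl)
    R2=R@cv2.Rodrigues(np.array([0,0,roll]))[0]
    print('shift',d.round(4),'roll',round(roll,3),'alt',round(roll-np.sign(roll)*np.pi,3)); return (np.array([x,y,z]),R2)
def show():
    o=r.get_obs();print(round(o['clock'],2),'tcp',np.round(o['tcp_pos'],4),'ori',np.round(o['orientation'],3),'j',np.round(o['joints'],2),'w',round(o['grip_width'],4),'gf',np.round(o['gripper_force'],1),'F',np.round(o['contact_force'],1))
E
python3 - <<'E'
from h import *
to(.5743,.0928,.44,52.4)
E
```

```text
shift [-0.5233 -0.4207 -0.0355] roll -1.206 alt 1.935
```

Emit:
carry_out(moves=[[-0.02, -0.016, -0.004, 0, 0.05], [-0.055, -0.044, -0.008, 0, 0.05], [-0.09, -0.072, -0.012, 0, 0.05], [-0.125, -0.1, -0.016, 0, 0.05], [-0.16, -0.128, -0.02, 0, 0.05], [-0.195, -0.156, -0.024, 0, 0.05], [-0.23, -0.184, -0.028, 0, 0.05], [-0.262, -0.21, -0.035, 0, 0.05]], force=40)

```text
clock: 0.9
tcp_pos: [0.3856, 0.3677, 0.4393]
orientation: [-0.458, -3.108, 0.002]
contact_force: [0.5, 0.5, -0.4]
grip_width: 0.0501
gripper_force: 0.0
```

Emit:
carry_out(moves=[[-0.035, -0.028, 0, -0.13, 0.05], [-0.07, -0.056, 0, -0.27, 0.05], [-0.105, -0.084, 0, -0.41, 0.05], [-0.14, -0.112, 0, -0.55, 0.05], [-0.175, -0.14, 0, -0.69, 0.05], [-0.21, -0.168, 0, -0.83, 0.05], [-0.24, -0.195, 0, -0.97, 0.05], [-0.262, -0.21, 0, -1.11, 0.05]])

```text
clock: 1.7
tcp_pos: [0.5761, 0.0899, 0.4394]
orientation: [1.226, -2.892, 0.002]
contact_force: [0.0, 0.1, -0.1]
grip_width: 0.0502
gripper_force: 0.0
```

```bash
python3 - <<'E'
from h import *
show(); print(r.calibration('wrist'))
cv2.imwrite('pics/w1.png',cv2.cvtColor(r.grab_frame('wrist'),cv2.COLOR_RGB2BGR))
for p in [(.5743,.0928,.145),(.5997,-.0265,.145),(.5292,.0223,.145)]: print(proj('wrist',p).round(0))
E
```

```text
1.7 tcp [0.5761 0.0899 0.4394] ori [ 1.226e+00 -2.892e+00  2.000e-03] j [-0.42  0.29  0.19  1.75 -0.06  1.1   2.17] w 0.0502 gf 0.0 F [ 0.   0.1 -0.1]
{'fx': 399.40166810027347, 'fy': 399.40166810027347, 'cx': 320.6115377715883, 'cy': 231.9244842301971, 'rvec': array([-1.12587699, -2.78186313, -0.41800833]), 'tvec': array([ 0.3518659 , -0.4922454 ,  0.27678813])}
[334. 228.]
[177. 125.]
[309. 103.]
```

View pics/w1.png

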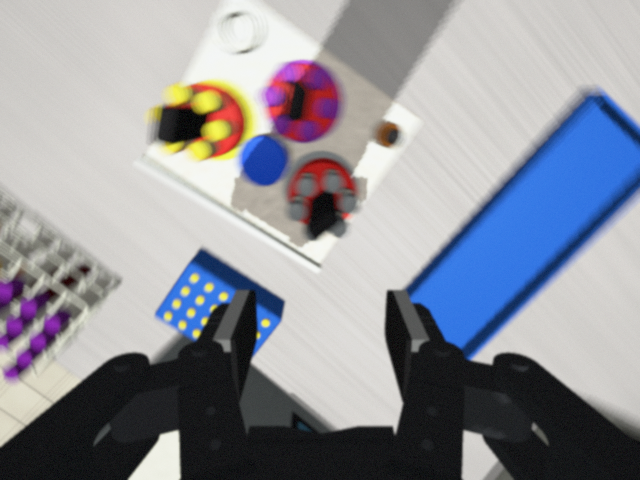

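Handles appear near (322,225) grey, (178,123) yellow and (297,98) purple, but the frame is blurred by motion. I'll retake it with the arm settled and overlay the predicted handles.

```bash
python3 - <<'E'
from h import *
show(); c=r.calibration('wrist')
im=cv2.cvtColor(r.grab_frame('wrist'),cv2.COLOR_RGB2BGR)
cv2.imwrite('pics/w2raw.png',im); np.save('w2cal.npy',c,allow_pickle=True)
print(c['rvec'],c['tvec'])
def foot(p,yaw,col):
    a=np.radians(yaw);q=[proj('wrist',(p[0]+np.cos(a)*s*.012-np.sin(a)*t*.006,p[1]+np.sin(a)*s*.012+np.cos(a)*t*.006,.145),c) for s,t in((1,1),(1,-1),(-1,-1),(-1,1))]
    cv2.polylines(big,[((np.array(q)-[130,60])*3).astype(int)],True,col,1)
big=cv2.resize(im[60:250,130:390],None,fx=3,fy=3,interpolation=cv2.INTER_CUBIC)
foot((.5743,.0928),52.4,(0,255,0));foot((.5997,-.0265),30.7,(0,255,0));foot((.5292,.0223),34,(0,255,0))
cv2.imwrite('pics/w2.png',big)
E
```

```text
1.75 tcp [0.5782 0.086  0.4395] ori [-1.235  2.889 -0.006] j [-0.41  0.3   0.2   1.75 -0.06  1.1   2.18] w 0.05 gf 0.0 F [ 3.7 -2.9  1.9]
[-1.11635641 -2.78385955 -0.41611935] [ 0.36023078 -0.4885253   0.27698766]
```

View pics/w2.png

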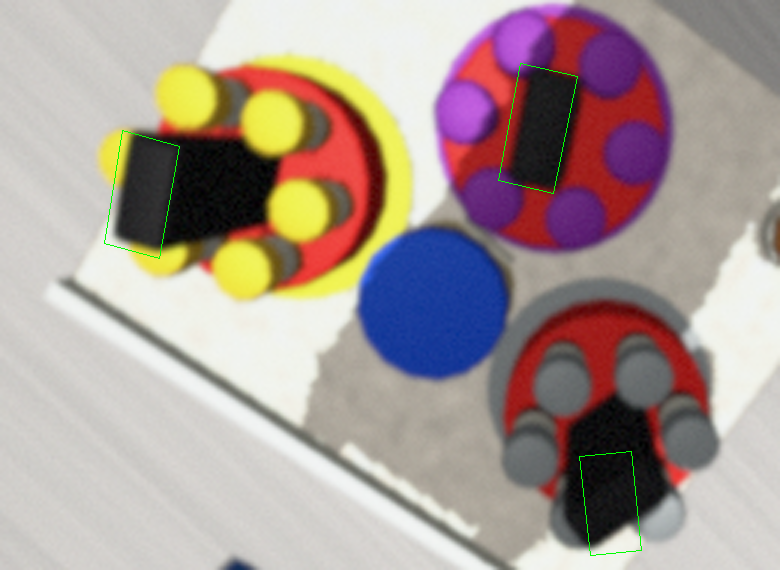

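The overlay fits yellow and purple within about 2 mm. The grey handle is the other option, yaw about -7.6°.

```bash
python3 - <<'E'
from h import *
show();to(.5743,.0928,.40,-7.6)
E
```

```text
1.8 tcp [0.577  0.0884 0.4394] ori [ 1.218 -2.896  0.004] j [-0.42  0.3   0.19  1.75 -0.06  1.1   2.17] w 0.0502 gf 0.0 F [-1.4 -0.2  1. ]
shift [-0.0014  0.0051  0.0394] roll 0.929 alt -2.213
```

Emit:
carry_out(moves=[[0, 0.001, 0.005, 0.12, 0.05], [0, 0.002, 0.01, 0.25, 0.05], [-0.001, 0.003, 0.018, 0.39, 0.05], [-0.001, 0.004, 0.025, 0.53, 0.05], [-0.001, 0.005, 0.03, 0.67, 0.05], [-0.001, 0.005, 0.035, 0.8, 0.05], [-0.001, 0.005, 0.039, 0.929, 0.05], [-0.001, 0.005, 0.039, 0.929, 0.05]])

```text
clock: 2.6
tcp_pos: [0.5716, 0.0986, 0.3997]
orientation: [-0.205, -3.133, 0.001]
contact_force: [-0.2, 0.1, -0.2]
grip_width: 0.0499
gripper_force: 0.0
```

```bash
python3 - <<'E'
from h import *
show();to(.5743,.0928,.28,-7.6)
c=r.calibration('wrist')
im=cv2.cvtColor(r.grab_frame('wrist'),cv2.COLOR_RGB2BGR)
def foot(p,yaw,col):
    a=np.radians(yaw);q=[proj('wrist',(p[0]+np.cos(a)*s*.012-np.sin(a)*t*.006,p[1]+np.sin(a)*s*.012+np.cos(a)*t*.006,.145),c) for s,t in((1,1),(1,-1),(-1,-1),(-1,1))]
    cv2.polylines(im,[np.array(q).astype(int)],True,col,1);print(np.mean(q,0))
foot((.5743,.0928),-7.6,(0,255,0));foot((.5997,-.0265),30.7,(0,255,0));foot((.5292,.0223),34,(0,255,0))
cv2.imwrite('pics/w3.png',im)
E
```

```text
2.6 tcp [0.5716 0.0986 0.3997] ori [-2.050e-01 -3.133e+00  1.000e-03] j [-0.55  0.34  0.35  1.81 -0.13  1.02  1.29] w 0.0499 gf 0.0 F [-0.2  0.1 -0.2]
shift [-0.0037 -0.0053  0.1197] roll 0.002 alt -3.14
[313.15590248 247.95190738]
[129.60968193 309.57115085]
[179.63565253 189.14632392]
```

View pics/w3.png

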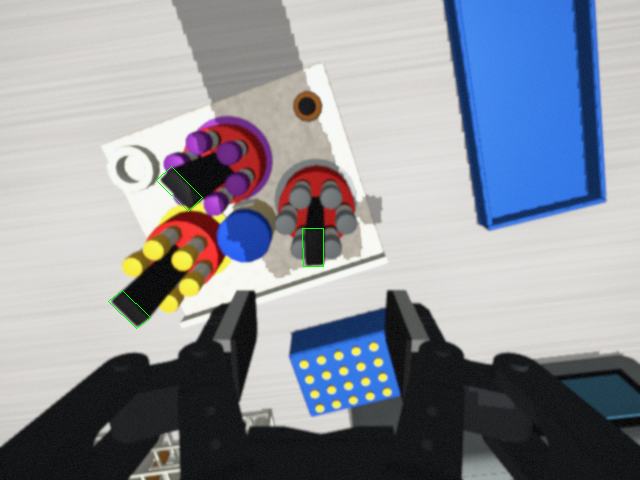

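The grey handle top is at (314,247), on the prediction. I'll descend and grip.

Emit:
carry_out(moves=[[-0.002, -0.003, 0.005, 0, 0.05], [-0.004, -0.005, 0.02, 0, 0.05], [-0.004, -0.005, 0.045, 0, 0.05], [-0.004, -0.005, 0.07, 0, 0.05], [-0.004, -0.005, 0.095, 0, 0.05], [-0.004, -0.005, 0.112, 0, 0.05], [-0.004, -0.005, 0.12, 0, 0.05], [-0.004, -0.005, 0.12, 0, 0.05]])

```text
clock: 3.45
tcp_pos: [0.5752, 0.0918, 0.2791]
orientation: [-0.203, -3.132, 0.002]
contact_force: [0.1, -0.5, 0.9]
grip_width: 0.0501
gripper_force: 0.0
```

Emit:
carry_out(moves=[[0, 0, 0, 0, 0.03], [0, 0, 0, 0, 0.02], [0, 0, 0, 0, 0.01], [0, 0, 0, 0, 0.005], [0, 0, 0, 0, 0.005], [0, 0, 0, 0, 0.005], [0, 0, 0, 0, 0.005], [0, 0, 0, 0, 0.005]], force=40)

```text
clock: 4.25
tcp_pos: [0.576, 0.0924, 0.2814]
orientation: [0.203, 3.134, 0.001]
contact_force: [-0.3, 0.9, 6.6]
grip_width: 0.0115
gripper_force: 41.6
```

```bash
python3 - <<'E'
from h import *
show()
s=to(.5743,.0928,.43)
s=to(.5615,.281,.43,7.5,s)
E
```

```text
4.25 tcp [0.576  0.0924 0.2814] ori [2.030e-01 3.134e+00 1.000e-03] j [-0.5   0.49  0.31  1.9  -0.2   0.78  1.36] w 0.0115 gf 41.6 F [-0.3  0.9  6.6]Traceback (most recent call last):
  File "<stdin>", line 3, in <module>
  File "h.py", line 18, in to
    R2=R@cv2.Rodrigues(np.array([0,0,roll]))[0]
         ~~~~~~~~~~~~~^^^^^^^^^^^^^^^^^^^^^^
cv2.error: OpenCV(4.12.0) /io/opencv/modules/calib3d/src/calibration_base.cpp:151: error: (-210:Unsupported format or combination of formats) The matrices must have 32f or 64f data type in function 'Rodrigues'
```

```bash
sed -i 's/\[0,0,roll\]/[0,0,float(roll)]/' h.py; python3 - <<'E'
from h import *
s=to(.5743,.0928,.43)
s=to(.556,.281,.43,7.5,s)
E
```

```text
shift [ 0.0016  0.0003 -0.1486] roll 0 alt 0.0
shift [4.240e-02 1.843e-01 1.000e-04] roll -0.26 alt 2.881
```

Emit:
carry_out(moves=[[0, 0, -0.005, 0, 0.005], [0, 0, -0.015, 0, 0.005], [0, 0, -0.035, 0, 0.005], [0, 0, -0.065, 0, 0.005], [0, 0, -0.095, 0, 0.005], [0, 0, -0.125, 0, 0.005], [0, 0, -0.145, 0, 0.005], [0, 0, -0.15, 0, 0.005]])

```text
clock: 5.05
tcp_pos: [0.576, 0.0919, 0.4334]
orientation: [0.204, 3.131, 0.002]
contact_force: [1.0, 0.3, -2.9]
grip_width: 0.0117
gripper_force: 40.3
```

Emit:
carry_out(moves=[[0.002, 0.01, 0, 0, 0.005], [0.008, 0.035, 0, -0.05, 0.005], [0.015, 0.067, 0, -0.1, 0.005], [0.023, 0.1, 0, -0.15, 0.005], [0.031, 0.135, 0, -0.2, 0.005], [0.037, 0.165, 0, -0.24, 0.005], [0.04, 0.182, 0, -0.26, 0.005], [0.041, 0.187, 0, -0.26, 0.005]])

```text
clock: 5.85
tcp_pos: [0.5583, 0.2861, 0.4297]
orientation: [0.212, -3.133, -0.0]
contact_force: [-0.2, -0.1, -3.7]
grip_width: 0.0113
gripper_force: 40.3
```

```bash
python3 - <<'E'
from h import *
show()
s=to(.5582,.2837,.2775,7.5)
E
```

```text
5.85 tcp [0.5583 0.2861 0.4297] ori [ 0.212 -3.133 -0.   ] j [-0.75  0.38  0.24  1.66 -0.1   1.11  1.22] w 0.0113 gf 40.3 F [-0.2 -0.1 -3.7]
shift [ 0.0002 -0.0024  0.1522] roll 0.004 alt -3.137
```

Emit:
carry_out(moves=[[0, -0.001, 0.01, 0, 0.005], [0, -0.002, 0.03, 0, 0.005], [0, -0.002, 0.06, 0, 0.005], [0, -0.002, 0.09, 0, 0.005], [0, -0.002, 0.12, 0, 0.005], [0, -0.002, 0.137, 0, 0.005], [0, -0.002, 0.144, 0, 0.005], [0, -0.002, 0.146, 0, 0.005]])

```text
clock: 6.65
tcp_pos: [0.5597, 0.2791, 0.2839]
orientation: [0.201, -3.134, 0.003]
contact_force: [0.1, 1.1, -2.7]
grip_width: 0.0114
gripper_force: 40.2
```

Emit:
carry_out(moves=[[0, 0, 0.001, 0, 0.005], [0, 0, 0.002, 0, 0.005], [0, 0, 0.003, 0, 0.005], [0, 0, 0.004, 0, 0.005], [0, 0, 0.005, 0, 0.005], [0, 0, 0.005, 0, 0.005], [0, 0, 0.005, 0, 0.005], [0, 0, 0.005, 0, 0.005]])

```text
clock: 7.45
tcp_pos: [0.5594, 0.281, 0.2797]
orientation: [-0.205, 3.135, 0.0]
contact_force: [0.1, -0.1, -3.3]
grip_width: 0.0116
gripper_force: 40.2
```

Emit:
carry_out(moves=[[0, 0, 0.0005, 0, 0.005], [0, 0, 0.001, 0, 0.005], [0, 0, 0.0015, 0, 0.005], [0, 0, 0.002, 0, 0.005], [0, 0, 0.0025, 0, 0.005], [0, 0, 0.003, 0, 0.005], [0, 0, 0.003, 0, 0.005], [0, 0, 0.003, 0, 0.005]])

```text
clock: 8.25
tcp_pos: [0.5594, 0.281, 0.2767]
orientation: [0.205, -3.135, -0.0]
contact_force: [0.5, -0.4, -2.6]
grip_width: 0.0113
gripper_force: 40.2
```

Emit:
carry_out(moves=[[0, 0, 0.0005, 0, 0.005], [0, 0, 0.001, 0, 0.005], [0, 0, 0.0015, 0, 0.005], [0, 0, 0.002, 0, 0.005], [0, 0, 0.002, 0, 0.005], [0, 0, 0.002, 0, 0.005], [0, 0, 0.002, 0, 0.005], [0, 0, 0.002, 0, 0.005]])

```text
clock: 9.05
tcp_pos: [0.5596, 0.2811, 0.2765]
orientation: [-0.205, 3.134, 0.001]
contact_force: [-3.8, -1.5, 10.9]
grip_width: 0.0115
gripper_force: 42.4
```

Contact came at the height I computed, so I'll release and go up.

Emit:
carry_out(moves=[[0, 0, -0.001, 0, 0.015], [0, 0, -0.002, 0, 0.025], [0, 0, -0.002, 0, 0.036], [0, 0, -0.002, 0, 0.036], [0, 0, -0.007, 0, 0.036], [0, 0, -0.025, 0, 0.036], [0, 0, -0.055, 0, 0.036], [0, 0, -0.09, 0, 0.036]])

```text
clock: 9.85
tcp_pos: [0.559, 0.2808, 0.3649]
orientation: [0.205, -3.133, 0.002]
contact_force: [-0.3, 0.7, -0.1]
grip_width: 0.036
gripper_force: 0.0
```

```bash
python3 - <<'E'
from h import *
show()
s=to(.5292,.0223,.36,34)
E
```

```text
9.85 tcp [0.559  0.2808 0.3649] ori [ 2.050e-01 -3.133e+00  2.000e-03] j [-0.74  0.44  0.23  1.73 -0.12  0.99  1.24] w 0.036 gf 0.0 F [-0.3  0.7 -0.1]
shift [ 0.0632 -0.2524  0.0053] roll -0.463 alt 2.679
```

Emit:
carry_out(moves=[[0.004, -0.015, 0, -0.03, 0.036], [0.013, -0.05, 0, -0.09, 0.036], [0.023, -0.092, 0, -0.17, 0.036], [0.034, -0.135, 0, -0.25, 0.036], [0.044, -0.178, 0, -0.33, 0.036], [0.054, -0.217, 0, -0.41, 0.036], [0.061, -0.244, 0, -0.46, 0.036], [0.063, -0.252, 0, -0.463, 0.036]])

```text
clock: 10.65
tcp_pos: [0.5292, 0.019, 0.3652]
orientation: [0.911, -3.006, 0.002]
contact_force: [0.7, -0.4, 0.2]
grip_width: 0.0363
gripper_force: 0.0
```

```bash
python3 - <<'E'
from h import *
show()
c=r.calibration('wrist'); im=cv2.cvtColor(r.grab_frame('wrist'),cv2.COLOR_RGB2BGR)
def foot(p,yaw,col):
    a=np.radians(yaw);q=[proj('wrist',(p[0]+np.cos(a)*s*.012-np.sin(a)*t*.006,p[1]+np.sin(a)*s*.012+np.cos(a)*t*.006,.145),c) for s,t in((1,1),(1,-1),(-1,-1),(-1,1))]
    cv2.polylines(im,[np.array(q).astype(int)],True,col,1);print(np.mean(q,0))
foot((.5997,-.0265),30.7,(0,255,0));foot((.5292,.0223),34,(0,255,0))
cv2.imwrite('pics/w4.png',im)
show();s=to(.5292,.0223,.281,34)
E
```

```text
10.65 tcp [0.5292 0.019  0.3652] ori [ 9.110e-01 -3.006e+00  2.000e-03] j [-0.34  0.28  0.22  1.96 -0.08  0.91  2.08] w 0.0363 gf 0.0 F [ 0.7 -0.4  0.2]
[178.0336867  322.43317733]
[327.32516597 267.60487403]
10.7 tcp [0.5294 0.0197 0.3651] ori [-9.110e-01  3.007e+00 -1.000e-03] j [-0.34  0.28  0.22  1.96 -0.08  0.91  2.08] w 0.0365 gf 0.0 F [ 0.3 -0.5  0. ]
shift [-0.0013  0.0024  0.0841] roll -0.005 alt 3.136
```

View pics/w4.png

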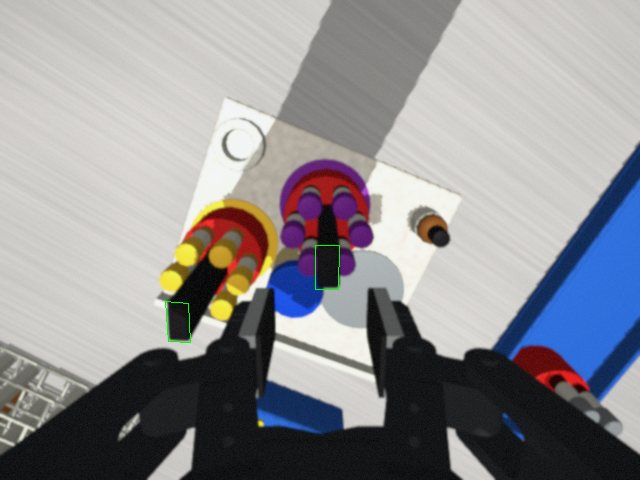

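The purple handle sits inside its prediction at (327,267), and the grey carrier stands in the tray. I'll pick purple.

Emit:
carry_out(moves=[[-0.001, 0.001, 0.004, -0.005, 0.036], [-0.001, 0.002, 0.014, -0.005, 0.036], [-0.001, 0.002, 0.03, -0.005, 0.036], [-0.001, 0.002, 0.05, -0.005, 0.036], [-0.001, 0.002, 0.066, -0.005, 0.036], [-0.001, 0.002, 0.078, -0.005, 0.036], [-0.001, 0.002, 0.084, -0.005, 0.036], [-0.001, 0.002, 0.084, -0.005, 0.036]])

```text
clock: 11.5
tcp_pos: [0.5292, 0.0259, 0.2797]
orientation: [0.927, -3.0, -0.0]
contact_force: [0.1, -0.2, 0.5]
grip_width: 0.0362
gripper_force: 0.0
```

Emit:
carry_out(moves=[[0, 0, 0, 0, 0.028], [0, 0, 0, 0, 0.02], [0, 0, 0, 0, 0.012], [0, 0, 0, 0, 0.005], [0, 0, 0, 0, 0.005], [0, 0, 0, 0, 0.005], [0, 0, 0, 0, 0.005], [0, 0, 0, 0, 0.005]])

```text
clock: 12.3
tcp_pos: [0.5299, 0.0251, 0.2813]
orientation: [-0.926, 3.001, -0.0]
contact_force: [-0.1, -1.1, 5.6]
grip_width: 0.0117
gripper_force: 42.8
```

Emit:
carry_out(moves=[[0, 0, -0.005, 0, 0.005], [0, 0, -0.015, 0, 0.005], [0, 0, -0.035, 0, 0.005], [0, 0, -0.065, 0, 0.005], [0, 0, -0.095, 0, 0.005], [0, 0, -0.125, 0, 0.005], [0, 0, -0.145, 0, 0.005], [0, 0, -0.15, 0, 0.005]])

```text
clock: 13.1
tcp_pos: [0.5297, 0.0249, 0.4333]
orientation: [-0.925, 2.998, -0.0]
contact_force: [1.1, 0.6, -3.0]
grip_width: 0.0113
gripper_force: 41.6
```

```bash
python3 - <<'E'
from h import *
show()
s=to(.469,.272,.43,7.5)
E
```

```text
13.1 tcp [0.5297 0.0249 0.4333] ori [-0.925  2.998 -0.   ] j [-0.36  0.21  0.23  1.88 -0.05  1.05  2.06] w 0.0113 gf 41.6 F [ 1.1  0.6 -3. ]
shift [-0.089   0.2383  0.0033] roll 0.467 alt -2.674
```

Emit:
carry_out(moves=[[-0.004, 0.012, 0, 0.03, 0.005], [-0.016, 0.043, 0, 0.1, 0.005], [-0.031, 0.083, 0, 0.17, 0.005], [-0.046, 0.123, 0, 0.24, 0.005], [-0.061, 0.163, 0, 0.31, 0.005], [-0.075, 0.201, 0, 0.39, 0.005], [-0.085, 0.229, 0, 0.45, 0.005], [-0.089, 0.238, 0.002, 0.467, 0.005]])

```text
clock: 13.9
tcp_pos: [0.4668, 0.2758, 0.4276]
orientation: [0.212, -3.132, -0.001]
contact_force: [0.0, -0.5, -2.0]
grip_width: 0.0116
gripper_force: 41.6
```

```bash
python3 - <<'E'
from h import *
show()
s=to(.469,.272,.2785,7.5)
E
```

```text
13.9 tcp [0.4668 0.2758 0.4276] ori [ 2.120e-01 -3.132e+00 -1.000e-03] j [-0.75  0.24  0.12  1.85 -0.04  1.06  1.09] w 0.0116 gf 41.6 F [ 0.  -0.5 -2. ]
shift [-0.002  -0.0041  0.1491] roll 0.004 alt -3.137
```

Emit:
carry_out(moves=[[-0.001, -0.001, 0.01, 0, 0.005], [-0.002, -0.002, 0.03, 0, 0.005], [-0.002, -0.003, 0.06, 0, 0.005], [-0.002, -0.003, 0.09, 0, 0.005], [-0.002, -0.003, 0.12, 0, 0.005], [-0.002, -0.003, 0.137, 0, 0.005], [-0.002, -0.003, 0.144, 0, 0.005], [-0.002, -0.003, 0.146, 0, 0.005]])

```text
clock: 14.7
tcp_pos: [0.4712, 0.2679, 0.2815]
orientation: [0.205, -3.133, 0.003]
contact_force: [1.0, 0.5, -2.1]
grip_width: 0.0116
gripper_force: 41.6
```

Emit:
carry_out(moves=[[0, 0, 0.0005, 0, 0.005], [0, 0, 0.001, 0, 0.005], [0, 0, 0.0015, 0, 0.005], [0, 0, 0.002, 0, 0.005], [0, 0, 0.002, 0, 0.005], [0, 0, 0.002, 0, 0.005], [0, 0, 0.002, 0, 0.005], [0, 0, 0.002, 0, 0.005]])

```text
clock: 15.5
tcp_pos: [0.4712, 0.2692, 0.2807]
orientation: [-0.206, 3.135, 0.0]
contact_force: [-0.0, -0.0, -1.9]
grip_width: 0.0118
gripper_force: 41.6
```

Emit:
carry_out(moves=[[0, 0, 0.001, 0, 0.005], [0, 0, 0.002, 0, 0.005], [0, 0, 0.003, 0, 0.005], [0, 0, 0.0037, 0, 0.005], [0, 0, 0.0044, 0, 0.005], [0, 0, 0.005, 0, 0.005], [0, 0, 0.0053, 0, 0.005], [0, 0, 0.0053, 0, 0.005]])

```text
clock: 16.3
tcp_pos: [0.4714, 0.2691, 0.2763]
orientation: [-0.206, 3.135, 0.0]
contact_force: [-3.7, -0.7, 7.3]
grip_width: 0.0113
gripper_force: 43.1
```

Emit:
carry_out(moves=[[0, 0, -0.0005, 0, 0.015], [0, 0, -0.001, 0, 0.025], [0, 0, -0.001, 0, 0.036], [0, 0, -0.001, 0, 0.036], [0, 0, -0.007, 0, 0.036], [0, 0, -0.025, 0, 0.036], [0, 0, -0.055, 0, 0.036], [0, 0, -0.09, 0, 0.036]])

```text
clock: 17.1
tcp_pos: [0.4709, 0.269, 0.3659]
orientation: [0.206, -3.133, 0.002]
contact_force: [0.7, 0.3, 0.6]
grip_width: 0.036
gripper_force: 0.0
```

```bash
python3 - <<'E'
from h import *
show()
s=to(.5997,-.0265,.36,30.7)
E
```

```text
17.1 tcp [0.4709 0.269  0.3659] ori [ 2.060e-01 -3.133e+00  2.000e-03] j [-0.74  0.3   0.13  1.92 -0.05  0.92  1.11] w 0.036 gf 0.0 F [0.7 0.3 0.6]
shift [-0.089  -0.3098  0.0061] roll -0.404 alt 2.737
```

Emit:
carry_out(moves=[[-0.006, -0.02, 0, -0.03, 0.036], [-0.018, -0.062, 0, -0.09, 0.036], [-0.031, -0.107, 0, -0.16, 0.036], [-0.044, -0.152, 0, -0.23, 0.036], [-0.057, -0.197, 0, -0.29, 0.036], [-0.07, -0.242, 0, -0.35, 0.036], [-0.081, -0.283, 0, -0.395, 0.036], [-0.089, -0.308, 0, -0.404, 0.036]])

```text
clock: 17.9
tcp_pos: [0.6004, -0.0287, 0.3659]
orientation: [-0.827, 3.03, -0.003]
contact_force: [-0.6, -0.6, -0.2]
grip_width: 0.0358
gripper_force: 0.0
```

```bash
python3 - <<'E'
from h import *
r.grab_frame('wrist')
c=r.calibration('wrist'); im=cv2.cvtColor(r.grab_frame('wrist'),cv2.COLOR_RGB2BGR)
def foot(p,yaw,col):
    a=np.radians(yaw);q=[proj('wrist',(p[0]+np.cos(a)*s*.012-np.sin(a)*t*.006,p[1]+np.sin(a)*s*.012+np.cos(a)*t*.006,.145),c) for s,t in((1,1),(1,-1),(-1,-1),(-1,1))]
    cv2.polylines(im,[np.array(q).astype(int)],True,col,1);print(np.mean(q,0))
foot((.5997,-.0265),30.7,(0,255,0))
cv2.imwrite('pics/w5.png',im)
show();s=to(.5997,-.0265,.281,30.7)
# top frame for empty spots
cv2.imwrite('pics/t5.png',cv2.cvtColor(r.grab_frame('top'),cv2.COLOR_RGB2BGR))
E
```

```text
[334.98283736 265.97521848]
18.0 tcp [ 0.6007 -0.0297  0.3659] ori [-0.82   3.032 -0.004] j [-0.19  0.4   0.18  1.79 -0.08  0.96  2.12] w 0.036 gf 0.0 F [-0.3 -0.7  0.3]
shift [-0.0008  0.0035  0.0849] roll -0.007 alt 3.134
```

View pics/w5.png

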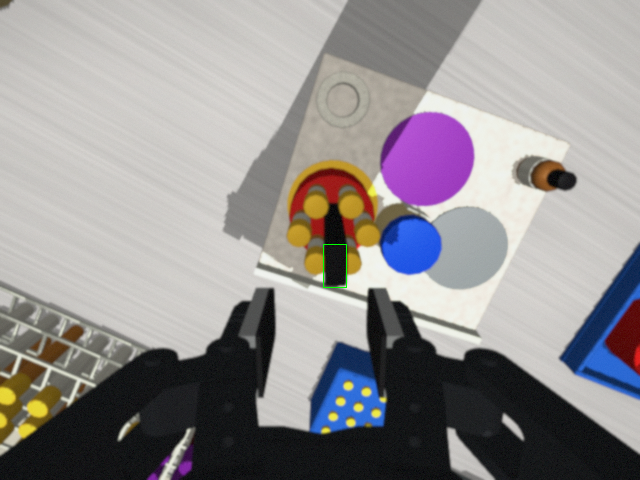

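Yellow's handle matches at (335,266). I'll pick it.

Emit:
carry_out(moves=[[-0.001, 0.001, 0.004, -0.005, 0.036], [-0.001, 0.002, 0.014, -0.005, 0.036], [-0.001, 0.002, 0.03, -0.005, 0.036], [-0.001, 0.002, 0.05, -0.005, 0.036], [-0.001, 0.002, 0.066, -0.005, 0.036], [-0.001, 0.002, 0.078, -0.005, 0.036], [-0.001, 0.002, 0.085, -0.005, 0.036], [-0.001, 0.002, 0.085, -0.005, 0.036]])

```text
clock: 18.85
tcp_pos: [0.5993, -0.0216, 0.2793]
orientation: [0.84, -3.025, -0.001]
contact_force: [-0.5, -0.2, -0.2]
grip_width: 0.0359
gripper_force: 0.0
```

Emit:
carry_out(moves=[[0, 0, 0, 0, 0.028], [0, 0, 0, 0, 0.02], [0, 0, 0, 0, 0.012], [0, 0, 0, 0, 0.005], [0, 0, 0, 0, 0.005], [0, 0, 0, 0, 0.005], [0, 0, 0, 0, 0.005], [0, 0, 0, 0, 0.005]])

```text
clock: 19.65
tcp_pos: [0.6002, -0.0224, 0.2813]
orientation: [-0.838, 3.026, -0.001]
contact_force: [0.9, -1.8, 5.9]
grip_width: 0.0115
gripper_force: 40.4
```

Emit:
carry_out(moves=[[0, 0, -0.005, 0, 0.005], [0, 0, -0.015, 0, 0.005], [0, 0, -0.035, 0, 0.005], [0, 0, -0.065, 0, 0.005], [0, 0, -0.095, 0, 0.005], [0, 0, -0.125, 0, 0.005], [0, 0, -0.145, 0, 0.005], [0, 0, -0.15, 0, 0.005]])

```text
clock: 20.45
tcp_pos: [0.5999, -0.0223, 0.4332]
orientation: [-0.838, 3.024, -0.001]
contact_force: [0.8, -0.6, -3.9]
grip_width: 0.0115
gripper_force: 39.2
```

```bash
python3 - <<'E'
from h import *
show()
s=to(.3798,.2603,.43,7.5)
E
```

```text
20.45 tcp [ 0.5999 -0.0223  0.4332] ori [-8.380e-01  3.024e+00 -1.000e-03] j [-0.21  0.33  0.19  1.72 -0.07  1.09  2.11] w 0.0115 gf 39.2 F [ 0.8 -0.6 -3.9]
shift [0.0433 0.3556 0.0025] roll 0.41 alt -2.732
```

Emit:
carry_out(moves=[[0.001, 0.012, 0, 0.03, 0.005], [0.005, 0.045, 0, 0.09, 0.005], [0.01, 0.087, 0, 0.16, 0.005], [0.016, 0.131, 0, 0.23, 0.005], [0.021, 0.175, 0, 0.29, 0.005], [0.026, 0.219, 0, 0.35, 0.005], [0.031, 0.26, 0, 0.395, 0.005], [0.036, 0.295, 0, 0.41, 0.005]])

```text
clock: 21.25
tcp_pos: [0.4148, 0.2136, 0.4294]
orientation: [0.205, -3.133, 0.001]
contact_force: [1.0, 0.4, -3.2]
grip_width: 0.0112
gripper_force: 39.5
```

```bash
python3 - <<'E'
from h import *
show()
s=to(.3798,.2603,.43,7.5)
E
```

```text
21.25 tcp [0.4148 0.2136 0.4294] ori [ 2.050e-01 -3.133e+00  1.000e-03] j [-0.66  0.1   0.05  2.01 -0.01  1.03  1.1 ] w 0.0112 gf 39.5 F [ 1.   0.4 -3.2]
shift [ 0.0286  0.0508 -0.0006] roll -0.0 alt 3.141
```

Emit:
carry_out(moves=[[0.006, 0.01, 0, 0, 0.005], [0.014, 0.025, 0, 0, 0.005], [0.022, 0.04, 0, 0, 0.005], [0.027, 0.048, 0.005, 0, 0.005], [0.028, 0.05, 0.02, 0, 0.005], [0.028, 0.05, 0.045, 0, 0.005], [0.028, 0.05, 0.07, 0, 0.005], [0.028, 0.05, 0.08, 0, 0.005]])

```text
clock: 22.05
tcp_pos: [0.3822, 0.2568, 0.3476]
orientation: [0.203, -3.131, 0.005]
contact_force: [-0.6, 0.1, -2.5]
grip_width: 0.0118
gripper_force: 39.6
```

```bash
python3 - <<'E'
from h import *
show()
s=to(.3798,.2603,.2785,7.5)
E
```

```text
22.05 tcp [0.3822 0.2568 0.3476] ori [ 0.203 -3.131  0.005] j [-0.73  0.2   0.    2.11  0.    0.84  0.97] w 0.0118 gf 39.6 F [-0.6  0.1 -2.5]
shift [0.0016 0.004  0.0691] roll -0.001 alt 3.14
```

Emit:
carry_out(moves=[[0.001, 0.001, 0.008, 0, 0.005], [0.002, 0.002, 0.022, 0, 0.005], [0.002, 0.002, 0.04, 0, 0.005], [0.002, 0.002, 0.054, 0, 0.005], [0.002, 0.002, 0.062, 0, 0.005], [0.002, 0.002, 0.066, 0, 0.005], [0.002, 0.002, 0.067, 0, 0.005], [0.002, 0.002, 0.067, 0, 0.005]])

```text
clock: 22.85
tcp_pos: [0.3808, 0.26, 0.2839]
orientation: [-0.205, 3.134, 0.001]
contact_force: [-0.6, 0.0, -3.0]
grip_width: 0.0118
gripper_force: 39.5
```

Emit:
carry_out(moves=[[0, 0, 0.0015, 0, 0.005], [0, 0, 0.003, 0, 0.005], [0, 0, 0.0045, 0, 0.005], [0, 0, 0.0055, 0, 0.005], [0, 0, 0.0065, 0, 0.005], [0, 0, 0.0072, 0, 0.005], [0, 0, 0.0077, 0, 0.005], [0, 0, 0.008, 0, 0.005]])

```text
clock: 23.65
tcp_pos: [0.3806, 0.2599, 0.2762]
orientation: [-0.205, 3.135, 0.0]
contact_force: [-2.5, -2.7, 12.5]
grip_width: 0.0114
gripper_force: 41.8
```

Emit:
carry_out(moves=[[0, 0, -0.0005, 0, 0.015], [0, 0, -0.001, 0, 0.025], [0, 0, -0.001, 0, 0.036], [0, 0, -0.001, 0, 0.036], [0, 0, -0.007, 0, 0.036], [0, 0, -0.025, 0, 0.036], [0, 0, -0.055, 0, 0.036], [0, 0, -0.09, 0, 0.036]])

```text
clock: 24.45
tcp_pos: [0.3802, 0.2595, 0.366]
orientation: [0.205, -3.133, 0.002]
contact_force: [0.2, 0.1, 0.0]
grip_width: 0.036
gripper_force: 0.0
```

```bash
python3 - <<'E'
from h import *
show()
im=cv2.cvtColor(r.grab_frame('top'),cv2.COLOR_RGB2BGR);cv2.imwrite('pics/t6.png',im)
cv2.imwrite('pics/t6c.png',np.hstack([cv2.resize(im[150:285,245:395],(600,540),interpolation=cv2.INTER_CUBIC),cv2.resize(im[175:375,120:220],(200,540))]))
s=to(.5867,.0322,.36,7.5)
E
```

```text
24.45 tcp [0.3802 0.2595 0.366 ] ori [ 2.050e-01 -3.133e+00  2.000e-03] j [-0.73  0.17 -0.    2.09  0.    0.88  0.97] w 0.036 gf 0.0 F [0.2 0.1 0. ]
shift [-0.1735 -0.2532  0.0118] roll -0.001 alt 3.141
```

View pics/t6c.png

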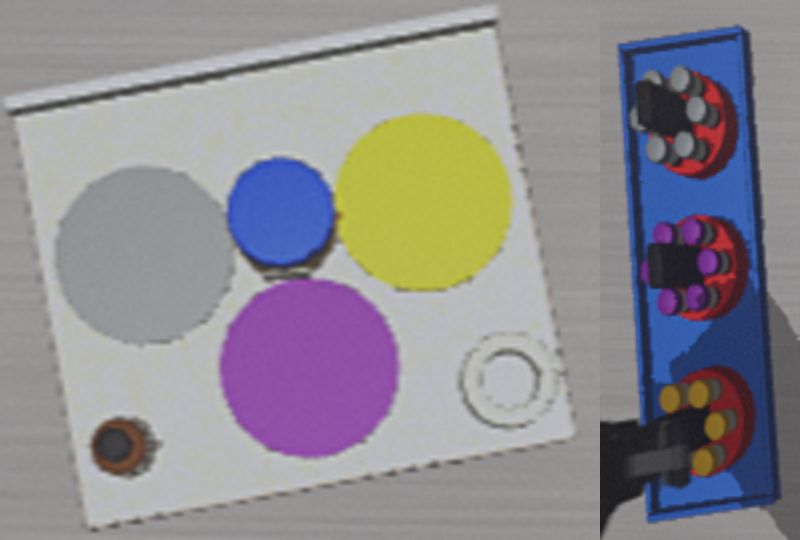

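All three carriers stand upright in the tray and the blue pot is unmoved. In the 4x crop the spot centres are grey (145,254.5), yellow (423.5,202.5) and purple (309.5,367.5).

```bash
python3 - <<'E'
from h import *
for n,p in dict(grey=(145,254.5),yellow=(423.5,202.5),purple=(309.5,367.5)).items():
    print(n,ray('top',(245+p[0]/4-.4,150+p[1]/4-.4),.010).round(4))
print('pot',ray('top',(245+281/4-.4,150+211/4-.4),.063).round(4))
E
```

```text
grey [0.5754 0.0917 0.01  ]
yellow [ 0.5991 -0.0255  0.01  ]
purple [0.5286 0.0215 0.01  ]
pot [0.5867 0.0324 0.063 ]
```

Emit:
carry_out(moves=[[-0.01, -0.014, 0, 0, 0.07], [-0.033, -0.048, 0, 0, 0.07], [-0.06, -0.088, 0, 0, 0.07], [-0.088, -0.128, 0, 0, 0.07], [-0.115, -0.168, 0, 0, 0.07], [-0.142, -0.208, 0, 0, 0.07], [-0.164, -0.239, 0, 0, 0.07], [-0.173, -0.253, 0.005, 0, 0.07]])

```text
clock: 25.3
tcp_pos: [0.5871, 0.0277, 0.3611]
orientation: [-0.197, 3.133, -0.002]
contact_force: [-0.0, 0.2, -0.0]
grip_width: 0.0697
gripper_force: 0.0
```

```bash
python3 - <<'E'
from h import *
r.grab_frame('wrist')
c=r.calibration('wrist'); im=cv2.cvtColor(r.grab_frame('wrist'),cv2.COLOR_RGB2BGR)
p=(.5867,.0322)
q=[proj('wrist',(p[0]+.022*np.cos(a),p[1]+.022*np.sin(a),.063),c) for a in np.linspace(0,6.28,40)]
cv2.polylines(im,[np.array(q).astype(int)],True,(0,255,0),1);print(np.mean(q,0))
cv2.imwrite('pics/w6.png',im)
show();s=to(.5867,.0322,.205,7.5)
E
```

```text
[330.15267138 223.27073558]
25.4 tcp [0.5857 0.0292 0.3597] ori [ 1.980e-01 -3.135e+00  2.000e-03] j [-0.29  0.38  0.18  1.83 -0.08  0.94  1.61] w 0.0698 gf 0.0 F [-1.1  0.2  0.2]
shift [-0.0015  0.0031  0.1547] roll -0.004 alt 3.137
```

View pics/w6.png

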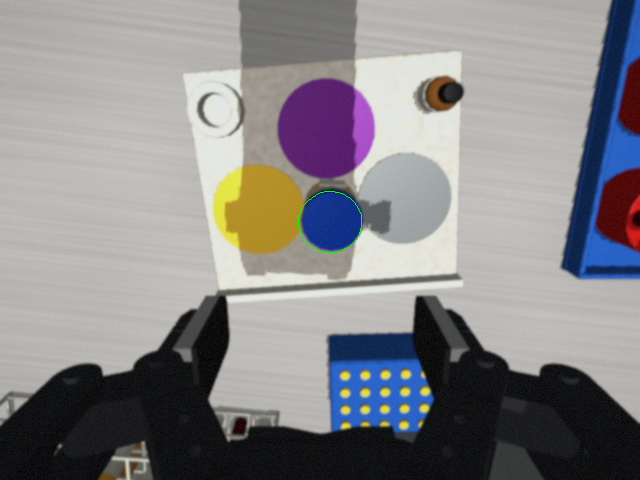

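The pot matches its outline at (331,221). I'll descend and grip it.

Emit:
carry_out(moves=[[0, 0.001, 0.008, -0.004, 0.07], [-0.001, 0.002, 0.028, -0.004, 0.07], [-0.001, 0.003, 0.056, -0.004, 0.07], [-0.001, 0.003, 0.086, -0.004, 0.07], [-0.001, 0.003, 0.116, -0.004, 0.07], [-0.001, 0.003, 0.14, -0.004, 0.07], [-0.001, 0.003, 0.156, -0.004, 0.07], [-0.001, 0.003, 0.161, -0.004, 0.07]])

```text
clock: 26.2
tcp_pos: [0.5842, 0.0362, 0.1977]
orientation: [0.214, -3.131, -0.001]
contact_force: [0.0, -0.8, 0.3]
grip_width: 0.07
gripper_force: 0.0
```

Emit:
carry_out(moves=[[0, 0, 0, 0, 0.065], [0, 0, 0, 0, 0.058], [0, 0, 0, 0, 0.053], [0, 0, 0, 0, 0.048], [0, 0, 0, 0, 0.043], [0, 0, 0, 0, 0.038], [0, 0, 0, 0, 0.038], [0, 0, 0, 0, 0.038]], force=25)

```text
clock: 27.0
tcp_pos: [0.5861, 0.0345, 0.2003]
orientation: [-0.211, 3.133, 0.0]
contact_force: [-0.8, -0.9, 6.3]
grip_width: 0.0434
gripper_force: 24.6
```

```bash
python3 - <<'E'
from h import *
show()
s=to(.5867,.0322,.28,7.5)
s=to(.4674,-.2986,.28,7.5,s)
E
```

```text
27.0 tcp [0.5861 0.0345 0.2003] ori [-0.211  3.133  0.   ] j [-0.26  0.6   0.13  1.92 -0.13  0.63  1.65] w 0.0434 gf 24.6 F [-0.8 -0.9  6.3]
shift [-0.0004 -0.0024 -0.0797] roll 0.003 alt -3.138
shift [ 1.615e-01 -3.124e-01 -3.000e-04] roll 0.0 alt -3.142
```

Emit:
carry_out(moves=[[0, 0, -0.004, 0, 0.038], [0, 0, -0.012, 0, 0.038], [0, 0, -0.025, 0, 0.038], [0, 0, -0.042, 0, 0.038], [0, 0, -0.06, 0, 0.038], [0, 0, -0.073, 0, 0.038], [0, 0, -0.08, 0, 0.038], [0, 0, -0.08, 0, 0.038]])

```text
clock: 27.8
tcp_pos: [0.5859, 0.0346, 0.2806]
orientation: [-0.211, 3.133, 0.0]
contact_force: [-0.4, 0.5, -1.6]
grip_width: 0.0431
gripper_force: 25.7
```

Emit:
carry_out(moves=[[0.006, -0.012, 0, 0, 0.038], [0.022, -0.042, 0, 0, 0.038], [0.042, -0.08, 0, 0, 0.038], [0.062, -0.119, 0, 0, 0.038], [0.082, -0.158, 0, 0, 0.038], [0.102, -0.197, 0, 0, 0.038], [0.122, -0.234, 0, 0, 0.038], [0.139, -0.267, 0, 0, 0.038]])

```text
clock: 28.6
tcp_pos: [0.4812, -0.2514, 0.2785]
orientation: [0.208, -3.132, -0.0]
contact_force: [0.6, 0.2, -1.2]
grip_width: 0.0433
gripper_force: 25.7
```

```bash
python3 - <<'E'
from h import *
show()
s=to(.4674,-.2986,.28,7.5)
E
```

```text
28.6 tcp [ 0.4812 -0.2514  0.2785] ori [ 0.208 -3.132 -0.   ] j [ 0.2   0.43  0.2   1.99 -0.12  0.74  2.18] w 0.0433 gf 25.7 F [ 0.6  0.2 -1.2]
shift [ 0.0199 -0.0449 -0.0015] roll 0.001 alt -3.14
```

Emit:
carry_out(moves=[[0.008, -0.015, 0, 0, 0.038], [0.015, -0.03, 0, 0, 0.038], [0.019, -0.039, 0, 0, 0.038], [0.021, -0.045, 0, 0, 0.038], [0.021, -0.045, 0.01, 0, 0.038], [0.021, -0.045, 0.03, 0, 0.038], [0.021, -0.045, 0.05, 0, 0.038], [0.021, -0.045, 0.055, 0, 0.038]])

```text
clock: 29.4
tcp_pos: [0.4683, -0.2943, 0.2218]
orientation: [0.214, -3.131, -0.004]
contact_force: [-0.7, 0.7, -1.3]
grip_width: 0.0432
gripper_force: 25.8
```

```bash
python3 - <<'E'
from h import *
r.grab_frame('top');show()
im=cv2.cvtColor(r.grab_frame('wrist'),cv2.COLOR_RGB2BGR)
cv2.imwrite('pics/w7.png',im)
show();s=to(.4674,-.2986,.1983,7.5)
E
```

```text
29.45 tcp [ 0.4685 -0.2946  0.222 ] ori [ 0.213 -3.131 -0.004] j [ 0.31  0.53  0.18  1.99 -0.16  0.63  2.3 ] w 0.0432 gf 25.8 F [ 0.1  0.3 -2.3]
29.5 tcp [ 0.4688 -0.2951  0.2232] ori [ 2.130e-01 -3.132e+00 -2.000e-03] j [ 0.31  0.53  0.18  1.99 -0.16  0.64  2.3 ] w 0.0434 gf 25.8 F [-0.3 -0.4 -0.7]
shift [ 0.0018 -0.0034  0.0249] roll 0.005 alt -3.137
```

View pics/w7.png

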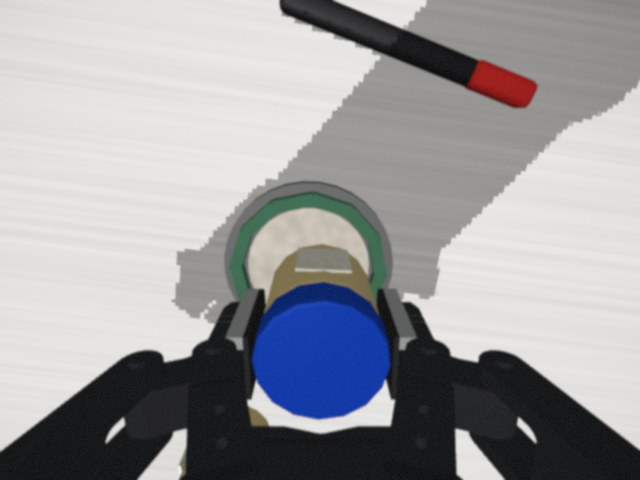

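The pot is centred between the pads, with its lid at (321,350). The ring is at about (308,262), slightly left.

```bash
python3 - <<'E'
from h import *
c=r.calibration('wrist');show()
p=(.4674,-.2986)
for rad,z in((.042,.006),(.031,.012)):
    q=np.array([proj('wrist',(p[0]+rad*np.cos(a),p[1]+rad*np.sin(a),z),c) for a in np.linspace(0,6.28,90)])
    print(rad,'pred u',q[:,0].min(),q[:,0].max(),'vmin',q[:,1].min())
o=r.get_obs()
q=proj('wrist',(*o['tcp_pos'][:2],o['tcp_pos'][2]-.1923+.055),c);print('lid pred',q)
E
```

```text
29.5 tcp [ 0.4688 -0.2951  0.2232] ori [ 2.130e-01 -3.132e+00 -2.000e-03] j [ 0.31  0.53  0.18  1.99 -0.16  0.64  2.3 ] w 0.0434 gf 25.8 F [-0.3 -0.4 -0.7]
0.042 pred u 230.90215601527262 398.5083574830311 vmin 180.50166611503204
0.031 pred u 250.95001468579534 378.20182876351555 vmin 206.1880947836797
lid pred [322.41002917 363.48316397]
```

Emit:
carry_out(moves=[[0.001, -0.001, 0, 0, 0.038], [0.001, -0.003, 0, 0, 0.038], [0.002, -0.005, 0, 0, 0.038], [0.002, -0.005, 0, 0, 0.038], [0.002, -0.005, 0, 0, 0.038], [0.002, -0.005, 0, 0, 0.038], [0.002, -0.005, 0, 0, 0.038], [0.002, -0.005, 0, 0, 0.038]])

```text
clock: 30.3
tcp_pos: [0.4676, -0.3012, 0.2244]
orientation: [0.211, -3.134, -0.0]
contact_force: [0.5, 0.3, -2.0]
grip_width: 0.0431
gripper_force: 25.8
```

```bash
cat > ring.py <<'E'
from h import *
from scipy.optimize import least_squares
def fit(n):
    c=r.calibration(n);im=r.grab_frame(n).astype(int)
    m=(im[...,1]>im[...,0]+25)&(im[...,1]>im[...,2]+8)
    P=np.array([ray(n,(u,v),.012,c)[:2] for v,u in np.argwhere(m)])
    P=P[np.hypot(*(P-[.4674,-.2986]).T)<.05]
    s=least_squares(lambda x:np.hypot(P[:,0]-x[0],P[:,1]-x[1])-x[2],[.467,-.3,.034],loss='soft_l1',f_scale=.002)
    print(n,len(P),s.x.round(4))
show();fit('wrist');show();fit('top')
E
python3 ring.py
```

```text
30.3 tcp [ 0.4676 -0.3012  0.2244] ori [ 0.211 -3.134 -0.   ] j [ 0.32  0.53  0.18  1.99 -0.16  0.64  2.31] w 0.0431 gf 25.8 F [ 0.5  0.3 -2. ]
wrist 3282 [ 0.467  -0.3011  0.0342]
30.35 tcp [ 0.4675 -0.3012  0.2244] ori [ 0.211 -3.134 -0.   ] j [ 0.32  0.53  0.18  1.99 -0.16  0.64  2.31] w 0.0433 gf 25.8 F [ 0.3 -0.4 -1.4]
top 51 [ 0.4678 -0.3     0.0343]
```

Ring centre is (.4674,-.3006) and the tool is over it, so I'll lower the pot.

Emit:
carry_out(moves=[[0, 0, 0.004, 0, 0.038], [0, 0, 0.009, 0, 0.038], [0, 0, 0.014, 0, 0.038], [0, 0, 0.018, 0, 0.038], [0, 0, 0.021, 0, 0.038], [0, 0, 0.022, 0, 0.038], [0, 0, 0.023, 0, 0.038], [0, 0, 0.024, 0, 0.038]])

```text
clock: 31.2
tcp_pos: [0.4676, -0.3013, 0.2004]
orientation: [-0.211, 3.134, -0.0]
contact_force: [0.1, 0.6, -1.6]
grip_width: 0.043
gripper_force: 25.8
```

Emit:
carry_out(moves=[[0, 0, 0.0005, 0, 0.038], [0, 0, 0.001, 0, 0.038], [0, 0, 0.0015, 0, 0.038], [0, 0, 0.002, 0, 0.038], [0, 0, 0.0025, 0, 0.038], [0, 0, 0.003, 0, 0.038], [0, 0, 0.003, 0, 0.038], [0, 0, 0.003, 0, 0.038]])

```text
clock: 32.0
tcp_pos: [0.4677, -0.3014, 0.1983]
orientation: [-0.211, 3.134, -0.0]
contact_force: [-1.2, 1.1, 8.0]
grip_width: 0.043
gripper_force: 26.3
```

Emit:
carry_out(moves=[[0, 0, -0.0005, 0, 0.047], [0, 0, -0.001, 0, 0.053], [0, 0, -0.001, 0, 0.06], [0, 0, -0.001, 0, 0.068], [0, 0, -0.002, 0, 0.07], [0, 0, -0.015, 0, 0.07], [0, 0, -0.04, 0, 0.07], [0, 0, -0.075, 0, 0.07]])

```text
clock: 32.8
tcp_pos: [0.467, -0.3009, 0.2727]
orientation: [0.211, -3.132, -0.002]
contact_force: [0.4, -0.6, -1.2]
grip_width: 0.07
gripper_force: 0.0
```

Emit:
carry_out(moves=[[0, 0.005, -0.03, 0, 0.05], [0, 0.03, -0.06, 0, 0.036], [0, 0.07, -0.085, 0, 0.036], [0, 0.115, -0.1, 0, 0.036], [0, 0.16, -0.1, 0, 0.036], [0, 0.2, -0.1, 0, 0.036], [0, 0.225, -0.1, 0, 0.036], [0, 0.235, -0.1, 0, 0.036]])

```text
clock: 33.6
tcp_pos: [0.4355, -0.066, 0.3733]
orientation: [-0.217, 3.133, 0.001]
contact_force: [0.6, -0.3, -0.0]
grip_width: 0.0359
gripper_force: 0.0
```

```bash
python3 - <<'E'
from h import *
r.grab_frame('top');show()
im=cv2.cvtColor(r.grab_frame('top'),cv2.COLOR_RGB2BGR)
cv2.imwrite('pics/t8.png',cv2.resize(im[180:330,440:640],(800,600),interpolation=cv2.INTER_CUBIC))
b=im.astype(int);m=(b[...,0]>b[...,2]+80)&(b[...,0]>b[...,1]+40);v,u=np.nonzero(m[240:310,480:550])
print('lid',len(u),u.mean()+480,v.mean()+240,ray('top',(u.mean()+480,v.mean()+240),.061),ray('top',((u.min()+u.max())/2+480,(v.min()+v.max())/2+240),.061))
s=to(.380,.260,.37,7.5)
E
```

```text
33.65 tcp [ 0.4357 -0.0659  0.3731] ori [-2.170e-01  3.133e+00  1.000e-03] j [-0.09  0.12  0.11  2.13 -0.02  0.89  1.74] w 0.0359 gf 0.0 F [-0.1  1.8  0.4]
lid 580 526.6948275862069 280.6137931034483 [ 0.4681026  -0.30102831  0.061     ] [ 0.46827531 -0.30072773  0.061     ]
shift [0.0108 0.3322 0.003 ] roll 0.006 alt -3.136
```

View pics/t8.png

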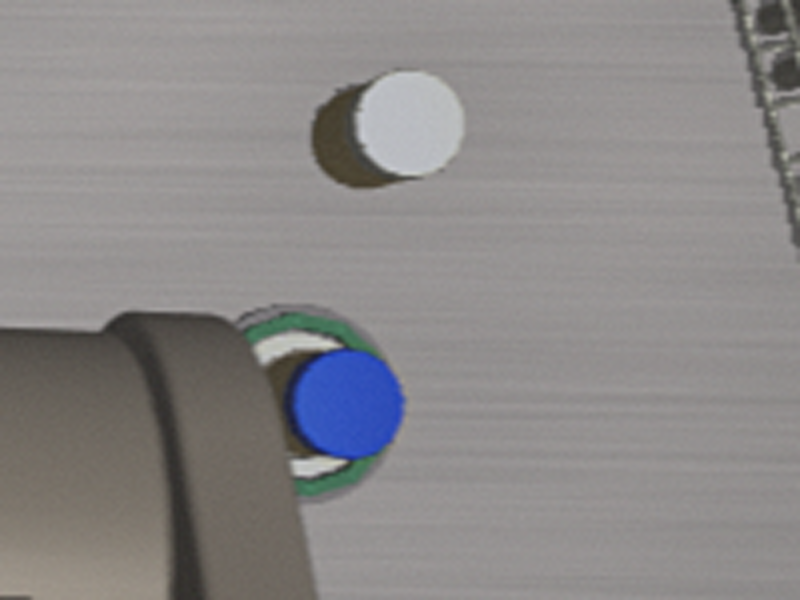

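The blue pot is upright in the ring at (.468,-.301) and the white pot is untouched. Next I'll bring the carriers back, yellow first.

Emit:
carry_out(moves=[[0.001, 0.02, 0, 0, 0.036], [0.002, 0.065, 0, 0, 0.036], [0.004, 0.112, 0, 0, 0.036], [0.006, 0.16, 0, 0.002, 0.036], [0.007, 0.208, 0, 0.004, 0.036], [0.009, 0.256, 0, 0.006, 0.036], [0.01, 0.3, 0, 0.006, 0.036], [0.01, 0.33, 0, 0.006, 0.036]])

```text
clock: 34.5
tcp_pos: [0.3824, 0.2589, 0.3728]
orientation: [-0.201, 3.134, 0.001]
contact_force: [-0.7, -0.4, 0.2]
grip_width: 0.0363
gripper_force: 0.0
```

Emit:
carry_out(moves=[[0, 0, 0, 0, 0.036], [0, 0, 0, 0, 0.036], [0, 0, 0, 0, 0.036], [0, 0, 0, 0, 0.036], [0, 0, 0, 0, 0.036], [0, 0, 0, 0, 0.036], [0, 0, 0, 0, 0.036], [0, 0, 0, 0, 0.036]])

```text
clock: 35.3
tcp_pos: [0.3819, 0.2572, 0.3724]
orientation: [-0.201, 3.135, 0.0]
contact_force: [-0.1, -0.1, -0.1]
grip_width: 0.0358
gripper_force: 0.0
```

```bash
python3 - <<'E'
from h import *
show();to(.3806,.2599,.276,7.5)
E
```

```text
35.3 tcp [0.3819 0.2572 0.3724] ori [-0.201  3.135  0.   ] j [-0.56  0.17 -0.19  2.07  0.04  0.9   0.93] w 0.0358 gf 0.0 F [-0.1 -0.1 -0.1]
shift [0.0009 0.0028 0.0964] roll -0.003 alt 3.139
```

Emit:
carry_out(moves=[[0, 0.001, 0.005, -0.003, 0.036], [0.001, 0.003, 0.018, -0.003, 0.036], [0.001, 0.003, 0.038, -0.003, 0.036], [0.001, 0.003, 0.06, -0.003, 0.036], [0.001, 0.003, 0.078, -0.003, 0.036], [0.001, 0.003, 0.09, -0.003, 0.036], [0.001, 0.003, 0.096, -0.003, 0.036], [0.001, 0.003, 0.097, -0.003, 0.036]])

```text
clock: 36.1
tcp_pos: [0.3804, 0.2602, 0.2749]
orientation: [0.207, -3.134, 0.001]
contact_force: [0.2, -0.6, 0.2]
grip_width: 0.0358
gripper_force: 0.0
```

Emit:
carry_out(moves=[[0, 0, 0, 0, 0.028], [0, 0, 0, 0, 0.02], [0, 0, 0, 0, 0.012], [0, 0, 0, 0, 0.005], [0, 0, 0, 0, 0.005], [0, 0, 0, 0, 0.005], [0, 0, 0, 0, 0.005], [0, 0, 0, 0, 0.005]], force=40)

```text
clock: 36.9
tcp_pos: [0.3809, 0.2601, 0.2761]
orientation: [-0.206, 3.134, 0.0]
contact_force: [-1.1, -1.2, 6.0]
grip_width: 0.0118
gripper_force: 40.3
```

Emit:
carry_out(moves=[[0, 0, -0.005, 0, 0.005], [0, 0, -0.015, 0, 0.005], [0, 0, -0.035, 0, 0.005], [0, 0, -0.065, 0, 0.005], [0, 0, -0.095, 0, 0.005], [0, 0, -0.125, 0, 0.005], [0, 0, -0.15, 0, 0.005], [0, 0, -0.16, 0, 0.005]])

```text
clock: 37.7
tcp_pos: [0.3805, 0.2605, 0.4382]
orientation: [-0.206, 3.131, 0.004]
contact_force: [-0.0, 0.6, -3.2]
grip_width: 0.0115
gripper_force: 39.2
```

```bash
python3 - <<'E'
from h import *
show();to(.6015,-.0252,.435,7.5)
E
```

```text
37.7 tcp [0.3805 0.2605 0.4382] ori [-0.206  3.131  0.004] j [-0.56  0.1  -0.19  2.    0.02  1.05  0.95] w 0.0115 gf 39.2 F [-0.   0.6 -3.2]
shift [-0.1816 -0.3122  0.0031] roll 0.001 alt -3.141
```

Emit:
carry_out(moves=[[-0.007, -0.012, 0, 0, 0.005], [-0.025, -0.043, 0, 0, 0.005], [-0.046, -0.079, 0, 0, 0.005], [-0.068, -0.117, 0, 0, 0.005], [-0.09, -0.155, 0, 0, 0.005], [-0.112, -0.193, 0, 0, 0.005], [-0.134, -0.23, 0, 0, 0.005], [-0.154, -0.264, 0, 0, 0.005]])

```text
clock: 38.5
tcp_pos: [0.5684, 0.0168, 0.4345]
orientation: [0.206, -3.133, 0.0]
contact_force: [0.3, 0.5, -2.8]
grip_width: 0.0115
gripper_force: 39.3
```

Emit:
carry_out(moves=[[-0.013, -0.022, 0, 0, 0.005], [-0.022, -0.038, 0, 0, 0.005], [-0.027, -0.046, 0, 0, 0.005], [-0.028, -0.048, 0.01, 0, 0.005], [-0.028, -0.048, 0.03, 0, 0.005], [-0.028, -0.048, 0.055, 0, 0.005], [-0.028, -0.048, 0.075, 0, 0.005], [-0.028, -0.048, 0.08, 0, 0.005]])

```text
clock: 39.3
tcp_pos: [0.6001, -0.0238, 0.352]
orientation: [0.209, -3.129, -0.001]
contact_force: [0.1, -1.0, -3.4]
grip_width: 0.0114
gripper_force: 39.3
```

Emit:
carry_out(moves=[[0, 0, 0.01, 0, 0.005], [0, 0, 0.025, 0, 0.005], [0, 0, 0.04, 0, 0.005], [0, 0, 0.05, 0, 0.005], [0, 0, 0.055, 0, 0.005], [0, 0, 0.055, 0, 0.005], [0, 0, 0.055, 0, 0.005], [0, 0, 0.055, 0, 0.005]])

```text
clock: 40.1
tcp_pos: [0.6021, -0.0254, 0.3011]
orientation: [-0.206, 3.134, -0.0]
contact_force: [-0.2, -0.7, -3.2]
grip_width: 0.0112
gripper_force: 39.4
```

```bash
python3 - <<'E'
from h import *
show();to(.6015,-.0252,.2811,7.5)
E
```

```text
40.1 tcp [ 0.6021 -0.0254  0.3011] ori [-0.206  3.134 -0.   ] j [-0.11  0.47  0.06  1.83 -0.04  0.84  1.67] w 0.0112 gf 39.4 F [-0.2 -0.7 -3.2]
shift [0.0006 0.0002 0.02  ] roll 0.0 alt -3.141
```

Emit:
carry_out(moves=[[0, 0, 0.004, 0, 0.005], [0, 0, 0.008, 0, 0.005], [0, 0, 0.012, 0, 0.005], [0, 0, 0.015, 0, 0.005], [0, 0, 0.017, 0, 0.005], [0, 0, 0.018, 0, 0.005], [0, 0, 0.018, 0, 0.005], [0, 0, 0.018, 0, 0.005]])

```text
clock: 40.9
tcp_pos: [0.6019, -0.0253, 0.2825]
orientation: [-0.206, 3.135, 0.0]
contact_force: [-0.3, -0.2, -2.5]
grip_width: 0.0112
gripper_force: 39.4
```

Emit:
carry_out(moves=[[0, 0, 0.0005, 0, 0.005], [0, 0, 0.001, 0, 0.005], [0, 0, 0.0015, 0, 0.005], [0, 0, 0.002, 0, 0.005], [0, 0, 0.0025, 0, 0.005], [0, 0, 0.003, 0, 0.005], [0, 0, 0.003, 0, 0.005], [0, 0, 0.003, 0, 0.005]])

```text
clock: 41.7
tcp_pos: [0.602, -0.0254, 0.2811]
orientation: [-0.206, 3.134, 0.0]
contact_force: [-4.0, -0.1, 11.8]
grip_width: 0.0117
gripper_force: 41.7
```

Emit:
carry_out(moves=[[0, 0, -0.0005, 0, 0.015], [0, 0, -0.001, 0, 0.025], [0, 0, -0.001, 0, 0.036], [0, 0, -0.001, 0, 0.036], [0, 0, -0.007, 0, 0.036], [0, 0, -0.025, 0, 0.036], [0, 0, -0.055, 0, 0.036], [0, 0, -0.09, 0, 0.036]])

```text
clock: 42.5
tcp_pos: [0.6014, -0.0253, 0.3697]
orientation: [0.206, -3.133, -0.0]
contact_force: [0.8, 0.5, 0.6]
grip_width: 0.0358
gripper_force: 0.0
```

```bash
python3 - <<'E'
from h import *
show();to(.4714,.2691,.37,7.5)
E
```

```text
42.5 tcp [ 0.6014 -0.0253  0.3697] ori [ 0.206 -3.133 -0.   ] j [-0.11  0.39  0.07  1.78 -0.03  0.98  1.67] w 0.0358 gf 0.0 F [0.8 0.5 0.6]
shift [ 0.0903  0.3089 -0.    ] roll 0.001 alt -3.141
```

Emit:
carry_out(moves=[[0.005, 0.018, 0, 0, 0.036], [0.017, 0.059, 0, 0, 0.036], [0.03, 0.103, 0, 0, 0.036], [0.043, 0.147, 0, 0, 0.036], [0.056, 0.191, 0, 0, 0.036], [0.069, 0.235, 0, 0, 0.036], [0.081, 0.278, 0, 0, 0.036], [0.09, 0.309, 0, 0, 0.036]])

```text
clock: 43.3
tcp_pos: [0.4704, 0.2722, 0.37]
orientation: [-0.211, 3.134, 0.002]
contact_force: [1.0, 0.0, -0.2]
grip_width: 0.0356
gripper_force: 0.0
```

Emit:
carry_out(moves=[[0, 0, 0, 0, 0.036], [0, 0, 0, 0, 0.036], [0, 0, 0, 0, 0.036], [0, 0, 0, 0, 0.036], [0, 0, 0, 0, 0.036], [0, 0, 0, 0, 0.036], [0, 0, 0, 0, 0.036], [0, 0, 0, 0, 0.036]])

```text
clock: 44.1
tcp_pos: [0.4722, 0.2691, 0.3694]
orientation: [0.206, -3.135, -0.0]
contact_force: [-0.3, 0.3, 0.0]
grip_width: 0.0359
gripper_force: 0.0
```

```bash
python3 - <<'E'
from h import *
show();to(.4714,.2691,.2755,7.5)
im=cv2.cvtColor(r.grab_frame('top'),cv2.COLOR_RGB2BGR)
cv2.imwrite('pics/t9.png',cv2.resize(im[150:240,300:400],(800,600)[:1]+(720,),interpolation=cv2.INTER_CUBIC)[:600])
E
```

```text
44.1 tcp [0.4722 0.2691 0.3694] ori [ 0.206 -3.135 -0.   ] j [-0.58  0.3  -0.06  1.9   0.02  0.93  1.05] w 0.0359 gf 0.0 F [-0.3  0.3  0. ]
shift [0.0007 0.0001 0.0939] roll 0.0 alt -3.141
```

View pics/t9.png

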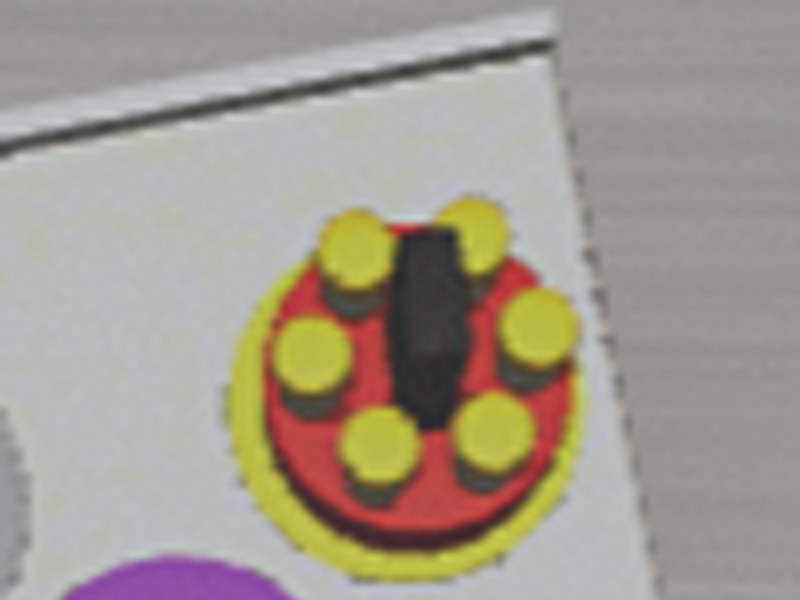

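Yellow stands upright on its spot, with its cap centroid near crop (425.5,340). I'll compute the offset.

```bash
python3 - <<'E'
from h import *
print(ray('top',(300+425.5/8-.44,150+340.5/8-.44),.095).round(4), 'spot',ray('top',(300+406/8-.44,150+404/8-.44),.01).round(4))
E
```

```text
[ 0.5985 -0.0265  0.095 ] spot [ 0.5994 -0.0252  0.01  ]
```

Emit:
carry_out(moves=[[0, 0, 0.005, 0, 0.036], [0.001, 0, 0.017, 0, 0.036], [0.001, 0, 0.036, 0, 0.036], [0.001, 0, 0.058, 0, 0.036], [0.001, 0, 0.076, 0, 0.036], [0.001, 0, 0.088, 0, 0.036], [0.001, 0, 0.094, 0, 0.036], [0.001, 0, 0.095, 0, 0.036]])

```text
clock: 44.95
tcp_pos: [0.4709, 0.269, 0.2736]
orientation: [0.206, -3.134, 0.001]
contact_force: [-0.2, 0.5, -0.3]
grip_width: 0.0362
gripper_force: 0.0
```

Emit:
carry_out(moves=[[0, 0, 0, 0, 0.028], [0, 0, 0, 0, 0.02], [0, 0, 0, 0, 0.012], [0, 0, 0, 0, 0.005], [0, 0, 0, 0, 0.005], [0, 0, 0, 0, 0.005], [0, 0, 0, 0, 0.005], [0, 0, 0, 0, 0.005]])

```text
clock: 45.75
tcp_pos: [0.4715, 0.2691, 0.2752]
orientation: [-0.206, 3.134, 0.001]
contact_force: [0.2, -1.1, 5.6]
grip_width: 0.0114
gripper_force: 40.4
```

Emit:
carry_out(moves=[[0, 0, -0.005, 0, 0.005], [0, 0, -0.015, 0, 0.005], [0, 0, -0.035, 0, 0.005], [0, 0, -0.065, 0, 0.005], [0, 0, -0.095, 0, 0.005], [0, 0, -0.125, 0, 0.005], [0, 0, -0.15, 0, 0.005], [0, 0, -0.16, 0, 0.005]])

```text
clock: 46.55
tcp_pos: [0.4713, 0.2693, 0.4374]
orientation: [-0.206, 3.131, 0.004]
contact_force: [0.4, 1.1, -2.2]
grip_width: 0.0113
gripper_force: 39.4
```

```bash
python3 - <<'E'
from h import *
show();to(.5306,.0218,.435,7.5)
E
```

```text
46.55 tcp [0.4713 0.2693 0.4374] ori [-0.206  3.131  0.004] j [-0.58  0.23 -0.06  1.83  0.02  1.07  1.05] w 0.0113 gf 39.4 F [ 0.4  1.1 -2.2]
shift [-0.0264 -0.2532  0.0019] roll 0.001 alt -3.141
```

Yellow is about 1.3 mm off centre. Purple goes next.

Emit:
carry_out(moves=[[-0.001, -0.012, 0, 0, 0.005], [-0.005, -0.043, 0, 0, 0.005], [-0.008, -0.08, 0, 0, 0.005], [-0.012, -0.118, 0, 0, 0.005], [-0.017, -0.157, 0, 0, 0.005], [-0.021, -0.195, 0, 0, 0.005], [-0.025, -0.228, 0, 0, 0.005], [-0.027, -0.249, 0, 0, 0.005]])

```text
clock: 47.35
tcp_pos: [0.5301, 0.0216, 0.4324]
orientation: [0.2, -3.132, 0.003]
contact_force: [0.6, 0.3, -1.8]
grip_width: 0.0115
gripper_force: 39.5
```

Emit:
carry_out(moves=[[0, -0.003, 0, 0, 0.005], [0, -0.003, 0.01, 0, 0.005], [0, -0.003, 0.03, 0, 0.005], [0, -0.003, 0.06, 0, 0.005], [0, -0.003, 0.09, 0, 0.005], [0, -0.003, 0.115, 0, 0.005], [0, -0.003, 0.13, 0, 0.005], [0, -0.003, 0.135, 0, 0.005]])

```text
clock: 48.15
tcp_pos: [0.5293, 0.0243, 0.2964]
orientation: [0.21, -3.129, -0.0]
contact_force: [-1.0, -0.4, -2.3]
grip_width: 0.0114
gripper_force: 39.4
```

Emit:
carry_out(moves=[[0, 0, 0, 0, 0.005], [0, 0, 0, 0, 0.005], [0, 0, 0, 0, 0.005], [0, 0, 0, 0, 0.005], [0, 0, 0, 0, 0.005], [0, 0, 0, 0, 0.005], [0, 0, 0, 0, 0.005], [0, 0, 0, 0, 0.005]])

```text
clock: 48.95
tcp_pos: [0.5309, 0.0228, 0.2994]
orientation: [-0.206, 3.135, 0.0]
contact_force: [0.4, 0.4, -1.8]
grip_width: 0.0119
gripper_force: 39.4
```

```bash
python3 - <<'E'
from h import *
show();to(.5314,.0226,.2802,7.5)
E
```

```text
48.95 tcp [0.5309 0.0228 0.2994] ori [-0.206  3.135  0.   ] j [-0.23  0.37  0.08  2.   -0.04  0.77  1.58] w 0.0119 gf 39.4 F [ 0.4  0.4 -1.8]
shift [-0.0005 -0.0002  0.0192] roll 0.0 alt -3.141
```

Emit:
carry_out(moves=[[0, 0, 0.004, 0, 0.005], [-0.0005, 0, 0.008, 0, 0.005], [-0.0005, 0, 0.012, 0, 0.005], [-0.0005, 0, 0.015, 0, 0.005], [-0.0005, 0, 0.016, 0, 0.005], [-0.0005, 0, 0.017, 0, 0.005], [-0.0005, 0, 0.017, 0, 0.005], [-0.0005, 0, 0.017, 0, 0.005]])

```text
clock: 49.75
tcp_pos: [0.5315, 0.0229, 0.2825]
orientation: [-0.206, 3.135, 0.0]
contact_force: [-0.4, 0.2, -2.5]
grip_width: 0.0115
gripper_force: 39.4
```

Emit:
carry_out(moves=[[0, 0, 0.0005, 0, 0.005], [0, 0, 0.001, 0, 0.005], [0, 0, 0.0015, 0, 0.005], [0, 0, 0.002, 0, 0.005], [0, 0, 0.0025, 0, 0.005], [0, 0, 0.003, 0, 0.005], [0, 0, 0.003, 0, 0.005], [0, 0, 0.003, 0, 0.005]])

```text
clock: 50.55
tcp_pos: [0.5315, 0.0228, 0.2802]
orientation: [-0.206, 3.135, 0.0]
contact_force: [-2.8, 0.7, 6.4]
grip_width: 0.0114
gripper_force: 40.9
```

Emit:
carry_out(moves=[[0, 0, -0.0002, 0, 0.015], [0, 0, -0.0005, 0, 0.025], [0, 0, -0.001, 0, 0.036], [0, 0, -0.001, 0, 0.036], [0, 0, -0.007, 0, 0.036], [0, 0, -0.025, 0, 0.036], [0, 0, -0.055, 0, 0.036], [0, 0, -0.09, 0, 0.036]])

```text
clock: 51.35
tcp_pos: [0.531, 0.0228, 0.3699]
orientation: [0.206, -3.133, 0.0]
contact_force: [1.0, 0.7, -0.9]
grip_width: 0.0362
gripper_force: 0.0
```

```bash
python3 - <<'E'
from h import *
show();to(.5595,.281,.37,7.5)
E
```

```text
51.35 tcp [0.531  0.0228 0.3699] ori [ 0.206 -3.133  0.   ] j [-0.24  0.28  0.09  1.94 -0.03  0.93  1.57] w 0.0362 gf 0.0 F [ 1.   0.7 -0.9]
shift [-0.0621  0.2522 -0.0003] roll 0.001 alt -3.141
```

Emit:
carry_out(moves=[[-0.004, 0.015, 0, 0, 0.036], [-0.012, 0.05, 0, 0, 0.036], [-0.022, 0.09, 0, 0, 0.036], [-0.032, 0.13, 0, 0, 0.036], [-0.042, 0.17, 0, 0, 0.036], [-0.052, 0.21, 0, 0, 0.036], [-0.059, 0.24, 0, 0, 0.036], [-0.062, 0.252, 0, 0, 0.036]])

```text
clock: 52.15
tcp_pos: [0.5591, 0.2849, 0.3696]
orientation: [0.214, -3.134, -0.003]
contact_force: [0.6, -0.4, 0.3]
grip_width: 0.0357
gripper_force: 0.0
```

Emit:
carry_out(moves=[[0, 0, 0, 0, 0.036], [0, 0, 0, 0, 0.036], [0, 0, 0, 0, 0.036], [0, 0, 0, 0, 0.036], [0, 0, 0, 0, 0.036], [0, 0, 0, 0, 0.036], [0, 0, 0, 0, 0.036], [0, 0, 0, 0, 0.036]])

```text
clock: 52.95
tcp_pos: [0.5598, 0.2808, 0.3694]
orientation: [0.206, -3.135, -0.0]
contact_force: [0.7, -1.0, 0.8]
grip_width: 0.036
gripper_force: 0.0
```

```bash
python3 - <<'E'
from h import *
show();to(.5595,.281,.275,7.5)
E
```

```text
52.95 tcp [0.5598 0.2808 0.3694] ori [ 0.206 -3.135 -0.   ] j [-0.57  0.43  0.01  1.71 -0.    1.    1.14] w 0.036 gf 0.0 F [ 0.7 -1.   0.8]
shift [0.0003 0.0003 0.0944] roll 0.001 alt -3.141
```

Emit:
carry_out(moves=[[0, 0, 0.005, 0, 0.036], [0, 0, 0.017, 0, 0.036], [0, 0, 0.036, 0, 0.036], [0, 0, 0.058, 0, 0.036], [0, 0, 0.076, 0, 0.036], [0, 0, 0.088, 0, 0.036], [0, 0, 0.094, 0, 0.036], [0, 0, 0.094, 0, 0.036]])

```text
clock: 53.75
tcp_pos: [0.5596, 0.2807, 0.2744]
orientation: [0.206, -3.133, 0.001]
contact_force: [0.2, 0.4, 0.8]
grip_width: 0.0362
gripper_force: 0.0
```

Emit:
carry_out(moves=[[0, 0, 0, 0, 0.028], [0, 0, 0, 0, 0.02], [0, 0, 0, 0, 0.012], [0, 0, 0, 0, 0.005], [0, 0, 0, 0, 0.005], [0, 0, 0, 0, 0.005], [0, 0, 0, 0, 0.005], [0, 0, 0, 0, 0.005]])

```text
clock: 54.55
tcp_pos: [0.5602, 0.2813, 0.2763]
orientation: [-0.207, 3.133, 0.002]
contact_force: [-1.0, 2.0, 6.0]
grip_width: 0.0112
gripper_force: 41.3
```

Emit:
carry_out(moves=[[0, 0, -0.005, 0, 0.005], [0, 0, -0.015, 0, 0.005], [0, 0, -0.035, 0, 0.005], [0, 0, -0.065, 0, 0.005], [0, 0, -0.095, 0, 0.005], [0, 0, -0.125, 0, 0.005], [0, 0, -0.15, 0, 0.005], [0, 0, -0.16, 0, 0.005]])

```text
clock: 55.35
tcp_pos: [0.5601, 0.2806, 0.4383]
orientation: [-0.205, 3.132, 0.002]
contact_force: [0.1, 0.3, -3.5]
grip_width: 0.0111
gripper_force: 40.2
```

```bash
python3 - <<'E'
from h import *
show();to(.578,.0928,.435,7.5)
E
```

```text
55.35 tcp [0.5601 0.2806 0.4383] ori [-2.050e-01  3.132e+00  2.000e-03] j [-0.58  0.37  0.01  1.64 -0.01  1.13  1.14] w 0.0111 gf 40.2 F [ 0.1  0.3 -3.5]
shift [ 0.0068 -0.1885  0.0031] roll 0.0 alt -3.141
```

Emit:
carry_out(moves=[[0, -0.01, 0, 0, 0.005], [0.001, -0.035, 0, 0, 0.005], [0.002, -0.067, 0, 0, 0.005], [0.003, -0.1, 0, 0, 0.005], [0.005, -0.135, 0, 0, 0.005], [0.006, -0.165, 0, 0, 0.005], [0.007, -0.182, 0, 0, 0.005], [0.007, -0.188, 0, 0, 0.005]])

```text
clock: 56.15
tcp_pos: [0.5771, 0.0898, 0.4335]
orientation: [0.199, -3.132, 0.003]
contact_force: [-0.2, -0.1, -3.1]
grip_width: 0.0118
gripper_force: 40.1
```

Emit:
carry_out(moves=[[0, 0, 0, 0, 0.005], [0, 0, 0.01, 0, 0.005], [0, 0, 0.03, 0, 0.005], [0, 0, 0.06, 0, 0.005], [0, 0, 0.09, 0, 0.005], [0, 0, 0.115, 0, 0.005], [0, 0, 0.13, 0, 0.005], [0, 0, 0.135, 0, 0.005]])

```text
clock: 56.95
tcp_pos: [0.5763, 0.0951, 0.2975]
orientation: [0.21, -3.13, 0.0]
contact_force: [0.6, 0.0, -2.2]
grip_width: 0.0119
gripper_force: 40.0
```

Emit:
carry_out(moves=[[0, 0, 0, 0, 0.005], [0, 0, 0, 0, 0.005], [0, 0, 0, 0, 0.005], [0, 0, 0, 0, 0.005], [0, 0, 0, 0, 0.005], [0, 0, 0, 0, 0.005], [0, 0, 0, 0, 0.005], [0, 0, 0, 0, 0.005]])

```text
clock: 57.75
tcp_pos: [0.5775, 0.0935, 0.3004]
orientation: [-0.206, 3.135, 0.0]
contact_force: [0.3, 0.2, -2.5]
grip_width: 0.0116
gripper_force: 40.0
```

```bash
python3 - <<'E'
from h import *
show();to(.578,.0928,.2813,7.5)
E
```

```text
57.75 tcp [0.5775 0.0935 0.3004] ori [-0.206  3.135  0.   ] j [-0.32  0.45  0.07  1.87 -0.04  0.82  1.47] w 0.0116 gf 40.0 F [ 0.3  0.2 -2.5]
shift [-0.0004 -0.0008  0.0191] roll 0.001 alt -3.141
```

Emit:
carry_out(moves=[[0, 0, 0.004, 0, 0.005], [-0.0005, -0.001, 0.008, 0, 0.005], [-0.0005, -0.001, 0.012, 0, 0.005], [-0.0005, -0.001, 0.015, 0, 0.005], [-0.0005, -0.001, 0.016, 0, 0.005], [-0.0005, -0.001, 0.017, 0, 0.005], [-0.0005, -0.001, 0.017, 0, 0.005], [-0.0005, -0.001, 0.017, 0, 0.005]])

```text
clock: 58.55
tcp_pos: [0.5782, 0.0926, 0.2835]
orientation: [-0.206, 3.135, 0.0]
contact_force: [-0.6, 0.3, -3.1]
grip_width: 0.0116
gripper_force: 40.0
```

Emit:
carry_out(moves=[[0, 0, 0.0005, 0, 0.005], [0, 0, 0.001, 0, 0.005], [0, 0, 0.0015, 0, 0.005], [0, 0, 0.002, 0, 0.005], [0, 0, 0.0025, 0, 0.005], [0, 0, 0.003, 0, 0.005], [0, 0, 0.003, 0, 0.005], [0, 0, 0.003, 0, 0.005]])

```text
clock: 59.35
tcp_pos: [0.5783, 0.0926, 0.2813]
orientation: [-0.206, 3.134, 0.0]
contact_force: [-3.8, -0.3, 5.7]
grip_width: 0.0119
gripper_force: 41.4
```

Emit:
carry_out(moves=[[0, 0, -0.0002, 0, 0.015], [0, 0, -0.0005, 0, 0.025], [0, 0, -0.001, 0, 0.036], [0, 0, -0.001, 0, 0.036], [0, 0, -0.007, 0, 0.036], [0, 0, -0.025, 0, 0.036], [0, 0, -0.055, 0, 0.036], [0, 0, -0.09, 0, 0.036]])

```text
clock: 60.15
tcp_pos: [0.5777, 0.0925, 0.3708]
orientation: [0.206, -3.133, 0.001]
contact_force: [0.7, -0.6, 0.5]
grip_width: 0.0361
gripper_force: 0.0
```

Emit:
carry_out(moves=[[0, 0.01, -0.02, 0, 0.036], [0, 0.04, -0.04, 0, 0.036], [0, 0.08, -0.06, 0, 0.036], [0, 0.12, -0.06, 0, 0.036], [0, 0.16, -0.06, 0, 0.036], [0, 0.2, -0.06, 0, 0.036], [0, 0.225, -0.06, 0, 0.036], [0, 0.23, -0.06, 0, 0.036]])

```text
clock: 60.95
tcp_pos: [0.5463, 0.3248, 0.4306]
orientation: [0.216, -3.134, -0.003]
contact_force: [0.1, 0.4, 0.4]
grip_width: 0.0363
gripper_force: 0.0
```

```bash
python3 - <<'E'
from h import *
r.grab_frame('top');show()
im=cv2.cvtColor(r.grab_frame('top'),cv2.COLOR_RGB2BGR);cv2.imwrite('pics/t10.png',im)
cv2.imwrite('pics/t10c.png',cv2.resize(im[150:270,245:395],(750,600),interpolation=cv2.INTER_CUBIC))
E
```

```text
61.0 tcp [0.547  0.3233 0.4305] ori [ 2.130e-01 -3.134e+00 -2.000e-03] j [-0.63  0.39  0.    1.63 -0.    1.12  1.08] w 0.0358 gf 0.0 F [-0.   0.9  0.2]
```

View pics/t10c.png

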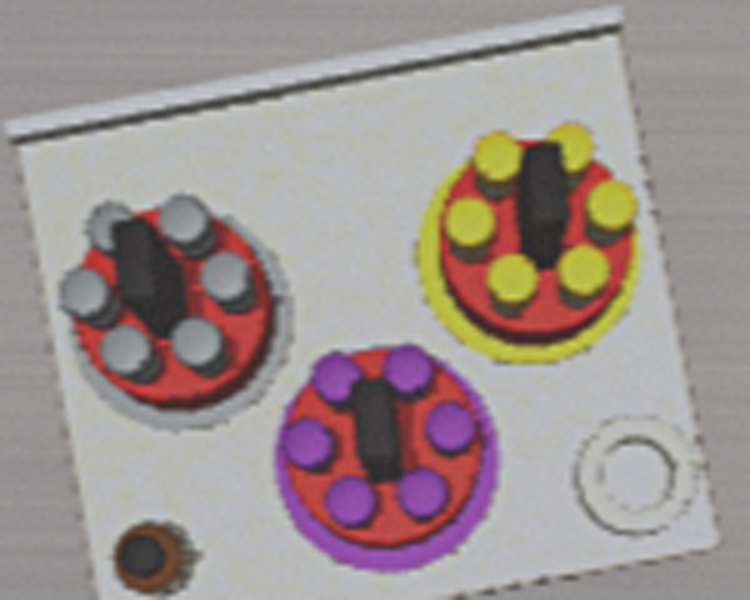

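All three are upright on their spots. I'll check the offsets.

```bash
python3 - <<'E'
from h import *
for n,p,s in(('grey',(157,285.4),(.5754,.0917)),('purple',(379.5,434.8),(.5286,.0215)),('yellow',(541,214),(.5991,-.0255))):
    w=ray('top',(245+p[0]/5-.4,150+p[1]/5-.4),.095)[:2];print(n,w.round(4),'err mm',((w-s)*1e3).round(1))
E
```

```text
grey [0.5745 0.0903] err mm [-0.9 -1.4]
purple [0.5297 0.0216] err mm [1.1 0.1]
yellow [ 0.5981 -0.0266] err mm [-1.  -1.1]
```

Each carrier is within about 2 mm of its spot's centre, and the robot is clear of everything, so I'll hand in.

```bash
python3 -c "
from bench import r
print(r.hand_in())"
```

```text
the job is handed in; nothing more can be done
None
```

The job is handed in after 61 s of robot time: the blue-lidded pot stands upright within about 1 mm of the ring's middle, the three carriers are back upright within about 2 mm of the middle of their own spots, and the white-lidded pot was left alone.

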